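Nest the clay pots in the wicker bin

ROBOT

A 6-joint arm with a two-finger parallel gripper is mounted at the origin on the work surface. World frame = base frame: x ahead of the robot, y to its left, z up, the work surface at z = 0. Lengths are in m, angles in rad, forces in N, time in s.
With the tool pointing down it reaches from about 0.325 to 0.9 m from the base axis. Payload 6.1 kg.
Tool frame: the origin (TCP) lies midway between the tips of the shut fingers; the grasp point (between the pads) lies 19 mm behind it (r.hold_point_z is the distance from the TCP to the grasp point, in m); z points along the fingers, y is the direction in which the jaws open and shut (so a half turn about z gives the same grasp; the last joint's range is limited). The gripper opens to 87 mm and grips with 3 to 60 N. Pads are 19 mm wide; open, the fingers measure 117 mm over their backs; the gripper's body (75 mm by 190 mm) begins 51 mm behind the grasp point.
Start: joints at [1.111, 0.22, 1.526, -0, 1.395, -0.126], TCP at [0.205, 0.59, 0.223] pointing down, gripper open.
Joint ranges: [-2.98, 2.98], [-0.91, 2.08], [0.09, 2.57], [-1.24, 4.39], [0.2, 2.65], [-2.68, 2.68]. Speed limits (rad/s): [2.57, 2.57, 3.01, 3.14, 3.14, 3.14].

INTERFACE

Orientations are given as a unit quaternion [x, y, z, w].
In Python, from bench import monitor, vision, r gives the robot as it stands.
- The arm moves only by the tool send_rows, never from a script. Its arguments are lists of equal length, an entry for each row: "translation": the shift along the tool's x, y, z in mm, a list of three; "rot": the turn, a rotation vector about the tool's x, y, z in rad, a list of three; "jaw": the opening in per cent of the stroke, from 0 (shut) to 100 (fully open). In form: {"translation": [[tx, ty, tz], ...], "rot": [[wx, wy, wz], ...], "jaw": [jaw, ...]}. A call has 1 to 5 rows; each row is the pose to reach, as a shift and turn from the pose commanded when the call began, along the tool's axes at that moment; what a row does not reach only later rows make up. A row lasts 1/8 s, in which the tool goes at most 62.5 mm and 10.7 degrees, less where a joint would pass 70% of its speed; a pose out of reach is approached as far as the arm can. A call with a gripper value outside its range is refused whole. The fingers move at their own pace and stop on an object; the grip force is fixed at half the most. Time passes only in rows, so rows that repeat a pose let the fingers close. It gives the time, the measured TCP pose, the force and the opening at its end, in the units of the state.
- monitor.state(): the state, without advancing time (a new reading comes with each control period).
- vision.capture(name): name is "scene" or "top"; returns the picture (480x640x3 uint8, blue, green, red); there is no depth.
- vision.calibration(name): a dict with "K" (3x3 intrinsics, pixels), "world_from_camera" (4x4, takes a point from camera to world coordinates). Camera axes: x right, y down, z forward; pixel columns grow to the right and rows downward; lengths in m; the calibration is good to about 2 mm. A picture is of the moment at which its call begins. calibration takes no time and is no camera call.
- r.sign_off(): hands the job in, once; it reports no verdict.
The state is a dict: "time": time; "joints": joint angles; "qd": joint speeds; "joint_torque": joint torques, N m; "tool_pos": TCP position; "ee_rot": TCP orientation; "wrist_force": force on the tool from outside, world axes, zero at the start; "ft_torque": the same for the moment, N m; "finger_gap": finger opening in m.
Only numpy, scipy, OpenCV 4.12 (cv2) and the standard library are available. Lean on these libraries where they do the work, as an engineer would, in place of code of your own. Each camera call takes 0.05 s, during which the arm holds its last target.

TASK

Put the clay pots away in the square wicker-look bin on the bench: stand the smallest pot mouth down in the middle of the bin, put the medium one mouth down over it, then the largest over both, so that every rim sits fully down on the bin floor, and last lay the clay saucer, right way up and centred, on top of the largest pot. Set each piece down rather than dropping it, and leave the tumbler, the ice scraper and the polish tin where they are.

Things in the scene. Friction and masses are not known exactly. Their poses are not given: they have to be found in the camera images.
- pot_small: Round terracotta plant pot standing mouth down (flat base with a dark dot on top), tapering upwards, wall 3 mm, base 4 mm. The smallest: 40 mm across the mouth, 32 mm across the base, 46 mm tall, 40 g. Origin: centre of the mouth (its underside as it stands), z up to the base; starts on the bench (z = 0).
- pot_medium: Round terracotta plant pot standing mouth down (flat base with a dark dot on top), tapering upwards, wall 3 mm, base 4 mm. The medium one: 54 mm across the mouth outside (48 mm inside), 44 mm across the base, 58 mm tall (54 mm deep inside), 80 g; 4 mm to spare all round over the small pot. Origin: centre of the mouth (its underside as it stands), z up to the base; starts on the bench (z = 0).
- pot_large: Round terracotta plant pot standing mouth down (flat base with a dark dot on top), tapering upwards, wall 3 mm, base 4 mm. The largest: 68 mm across the mouth outside (62 mm inside), 56 mm across the base, 70 mm tall (66 mm deep inside), 140 g; 4 mm to spare all round over the medium pot. Origin: centre of the mouth (its underside as it stands), z up to the base; starts on the bench (z = 0).
- saucer: Round terracotta saucer, a shallow dish lying open side up: 62 mm across its foot, 66 mm across its rim, 14 mm high, wall 3 mm, floor 4 mm. Origin: centre of its underside; z up. Starts on the bench (origin z = 0), and belongs on the flat base of the inverted large pot.
- bin: Square, shallow, open brown wicker-look hard plastic bin that stands fast on the bench: 172 x 172 mm outside, 160 x 160 mm inside, walls 6 mm thick and 40 mm high above the bench, flat inner floor 6 mm above the bench. Origin: centre of its underside (bench level); x and y along its sides. The nest is built in the middle of its floor.
- key_block: Bystander, fixed: wooden key block 60 x 150 x 35 mm (x, y, z) with three upright steel pegs 8 mm thick whose tips are 70 mm above the bench. Origin: centre of its underside.
- tumbler: Bystander, loose: upright stainless tumbler 72 mm across, 115 mm tall, standing near the key block; leave it. Origin: centre of its underside.
- scraper: Bystander, loose: red ice scraper with a black handle, lying flat, 170 mm long along its x (head at +x, 85 mm wide), 18 mm high; leave it. Origin: on the bench, under the middle of its length.
- tin: Bystander, loose: low round steel shoe-polish tin 60 mm across, 22 mm high, lying among the pots; leave it. Origin: centre of its underside.
Mind the look-alikes: they are no part of the job. Leave any green look-alike of the pot_large alone.

How it is judged:
By the outcome, as a careful person would: the job done as asked, in the order asked, and still so for the second after the job is handed in, with the robot touching nothing.
It also fails if it takes over 112 s, if anything falls off the work surface, if the arm or the gripper's body presses on something with over 40 N, if the wrist force passes 120 N, or if a joint passes its speed limit or range.

## Working session

There is one attempt and no reset: what is moved stays moved. The work goes in short steps, Python scripts to look and compute and a tool call to move; the robot and the scene stay as the last step left them, time stands still between calls to the robot, and variables do not carry over. Pictures are saved under pics/ and viewed, and the job is handed in when it is done.

Besides the shell and the picture viewer there is one more tool, called after ">>>" as name(argument=value, ...) on one line, values as JSON. send_rows: Moves the arm, as the interface text tells. Its arguments: {"type":"object","properties":{"translation":{"type":"array"},"rot":{"type":"array"},"jaw":{"type":"array"}},"required":["translation","rot","jaw"]}

```bash
ls; mkdir -p pics
python3 - <<'E'
from bench import monitor, vision, r
import cv2
s=monitor.state(); print(s)
for n in("scene","top"):
    c=vision.calibration(n); print(n,c)
    cv2.imwrite(f"pics/{n}0.png",vision.capture(n))
print(r.hold_point_z)
E
```

```text
pics
{'time': 0.0, 'joints': array([ 1.11088823e+00,  2.21178072e-01,  1.52761795e+00, -1.65034142e-05,
        1.39466314e+00, -1.26094982e-01]), 'qd': array([ 1.55622289e-03,  3.97975407e-04,  1.11831118e-05, -1.93658392e-03,
        4.73887297e-04,  1.99388552e-03]), 'joint_torque': array([-1.40992594e-03, -4.94588363e+01, -3.87381470e+01,  6.96330937e-02,
        5.69542043e-02, -1.15365192e-04]), 'tool_pos': array([0.20451366, 0.58994807, 0.22146338]), 'ee_rot': array([ 1.66131191e-01,  9.86103218e-01, -8.95824293e-04, -2.61772076e-04]), 'wrist_force': array([0.40369418, 0.66530092, 0.47229324]), 'ft_torque': array([-0.01089667, -0.04282323,  0.00758274]), 'finger_gap': 0.08750116126293604}
scene {'K': array([[508.6908732 ,   0.        , 316.42767396],
       [  0.        , 508.6908732 , 235.06123801],
       [  0.        ,   0.        ,   1.        ]]), 'world_from_camera': array([[ 0.82380658,  0.42461063, -0.37556429,  0.85649549],
       [ 0.56682167, -0.60827319,  0.55562301, -0.51979272],
       [ 0.00747775, -0.67060387, -0.74177796,  0.7191993 ],
       [ 0.        ,  0.        ,  0.        ,  1.        ]])}
top {'K': array([[457.74480816,   0.        , 326.04574106],
       [  0.        , 457.74480816, 242.04368326],
       [  0.        ,   0.        ,   1.        ]]), 'world_from_camera': array([[-1.45838822e-02, -9.90626180e-01,  1.35820038e-01,
         3.95668356e-01],
       [-9.99757544e-01,  1.66878944e-02,  1.43654712e-02,
        -5.53008375e-04],
       [-1.64973623e-02, -1.35577604e-01, -9.90629371e-01,
         8.84083525e-01],
       [ 0.00000000e+00,  0.00000000e+00,  0.00000000e+00,
         1.00000000e+00]])}
0.0187
```

View pics/scene0.png

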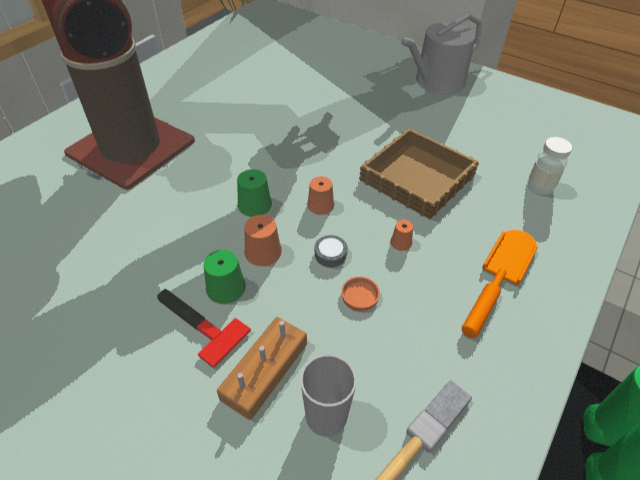

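View pics/top0.png

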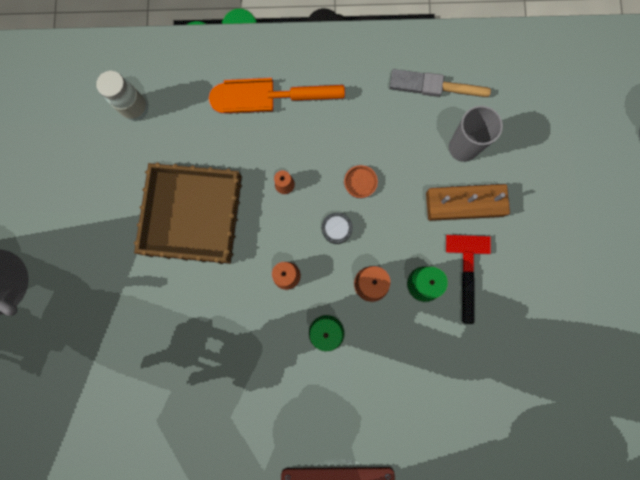

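The scene view shows the orange pots: small at (402,235), medium at (320,195) and large at (262,240). Also visible there are the saucer (360,294), the tin (331,250) and the bin (420,172). The green look-alikes are at (253,192) and (224,276).

In the top view the pots are small (284,181), medium (285,275) and large (373,283). The saucer is at (361,181), the bin at (189,213), and the greens at (428,283) and (326,333). The green ones are ruled out by colour.

Next I'll measure positions.

```bash
cat > h.py <<'E'
import cv2, numpy as np
from bench import monitor, vision, r
from scipy.spatial.transform import Rotation as R
def cal(n):
    c=vision.calibration(n); return c["K"],c["world_from_camera"]
def ray(n,uv,z):
    K,T=cal(n); d=T[:3,:3]@np.linalg.solve(K,[uv[0],uv[1],1.]); o=T[:3,3]
    return (o+d*(z-o[2])/d[2])[:2]
def tri(a,b):
    P=[];
    for n in("scene","top"):
        K,T=cal(n); P.append(K@np.linalg.inv(T)[:3])
    X=cv2.triangulatePoints(P[0],P[1],np.array(a,float),np.array(b,float)); return (X[:3]/X[3]).ravel()
def masks(img):
    h=cv2.cvtColor(img,cv2.COLOR_BGR2HSV)
    return h
def terr(img):
    h=cv2.cvtColor(img,cv2.COLOR_BGR2HSV)
    m=((h[...,0]<14)|(h[...,0]>176))&(h[...,1]>110)&(h[...,2]>60)
    return m.astype(np.uint8)*255
def blobs(m,amin=60):
    cs,_=cv2.findContours(m,cv2.RETR_EXTERNAL,cv2.CHAIN_APPROX_NONE)
    return [c for c in cs if cv2.contourArea(c)>amin]
def dot(img,box):
    u0,v0,u1,v1=box; g=img[v0:v1,u0:u1].max(axis=2).astype(float)
    med=np.median(g); 
    return g
E
python3 - <<'E'
from h import *
for n in("scene","top"):
    im=cv2.imread(f"pics/{n}0.png"); h=cv2.cvtColor(im,cv2.COLOR_BGR2HSV)
    for c in blobs(terr(im)):
        x,y,w,hh=cv2.boundingRect(c); u=(x+w/2,y+hh/2); print(n,(x,y,w,hh),cv2.contourArea(c),h[y+hh//2,x+w//2])
def crop(n,u,v,s):
    im=cv2.imread(f"pics/{n}0.png"); return cv2.resize(im[v-s:v+s,u-s:u+s],(260,260),interpolation=cv2.INTER_NEAREST)
top=np.hstack([crop("top",u,v,26) for u,v in((284,181),(285,275),(373,283))])
sc=np.hstack([crop("scene",u,v,26) for u,v in((402,235),(320,195),(262,240))])
cv2.imwrite("pics/crops0.png",np.vstack([top,sc]))
E
```

```text
scene (196, 318, 55, 49) 1308.5 [  2 214 220]
scene (342, 277, 38, 34) 961.5 [ 10 152 216]
scene (391, 220, 22, 30) 469.5 [ 11 140 122]
scene (245, 215, 36, 50) 1433.0 [ 10 131 117]
scene (308, 177, 26, 37) 746.0 [ 10 131 121]
scene (65, 133, 33, 29) 410.5 [  5 125 129]
scene (125, 118, 68, 68) 994.5 [  4 114 112]
scene (54, 32, 29, 30) 87.0 [ 9 74 55]
scene (61, 0, 20, 31) 60.5 [150  15  35]
scene (42, 0, 19, 26) 198.0 [  4 128  72]
top (282, 469, 112, 11) 975.0 [  4 154  81]
top (355, 266, 35, 35) 924.0 [  9 166  83]
top (272, 262, 28, 27) 552.0 [ 10 176 146]
top (446, 235, 45, 37) 944.0 [  2 255 174]
top (274, 171, 20, 23) 324.0 [ 10 174 174]
top (344, 166, 34, 32) 797.0 [  9 176 170]
top (208, 78, 137, 35) 2771.5 [ 14 255 202]
```

View pics/crops0.png

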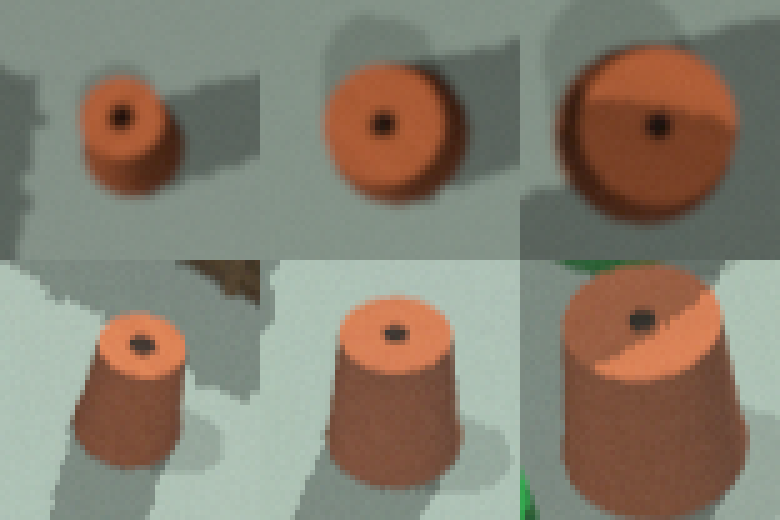

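The crops show three terracotta pots standing mouth down in increasing size, each with a dark dot. In the top view the dots are near (282.4,178.4), (285.6,273.8) and (373.6,282). In the scene view they are near (404.4,218), (321,180) and (260,218). Now I'll find the dots, saucer, bin and bystanders precisely.

```bash
cat >> h.py <<'E'
def dotc(img,uv,s=4):
    u,v=int(round(uv[0])),int(round(uv[1]))
    p=img[v-s:v+s+1,u-s:u+s+1,2].astype(float)   # red channel: dark dot on terracotta
    ref=np.percentile(p,50); w=np.clip(0.75*ref-p,0,None)
    yy,xx=np.mgrid[v-s:v+s+1,u-s:u+s+1]
    return np.array([(w*xx).sum()/w.sum(),(w*yy).sum()/w.sum()])
E
python3 - <<'E'
from h import *
ims={n:cv2.imread(f"pics/{n}0.png") for n in("scene","top")}
H=dict(small=.046,medium=.058,large=.070)
g=dict(small=((404,218),(282,178)),medium=((321,181),(285,274)),large=((260,218),(374,282)))
for k,(a,b) in g.items():
    a=dotc(ims["scene"],a);b=dotc(ims["top"],b)
    print(k,a.round(2),b.round(2),"scene",ray("scene",a,H[k]).round(4),"top",ray("top",b,H[k]).round(4),"tri",tri(a,b).round(4))
# saucer: rim ellipse
for n,bx in(("scene",(342,277,38,34)),("top",(344,166,34,32))):
    for c in blobs(terr(ims[n])):
        if cv2.boundingRect(c)==bx:
            e=cv2.fitEllipse(cv2.convexHull(c)); print("saucer",n,e, ray(n,e[0],.010).round(4))
            # contour pts at rim plane min circle
            P=np.array([ray(n,p[0],.014) for p in c])
            print(cv2.minEnclosingCircle((P*1000).astype(np.float32)))
# tin (lid centre), green tops, tumbler rough
for nm,a,b,z in(("tin",(331,247),(337,228),.022),("greenA",(221,262),(432,282),.07),("greenB",(252,178),(326,335),.07),("tumblertop",(328,385),(481,127),.115)):
    print(nm,ray("scene",a,z).round(3),ray("top",b,z).round(3))
cv2.imwrite("pics/bin0.png",np.hstack([cv2.resize(ims["top"][155:270,130:250],None,fx=3.3,fy=3.3,interpolation=cv2.INTER_NEAREST),cv2.resize(ims["scene"][125:220,355:485],(400,380),interpolation=cv2.INTER_NEAREST)[:379]]))
E
```

```text
small [nan nan] [281.77 177.93] scene [nan nan] top [0.6341 0.0934] tri [nan nan nan]
medium [320.66 183.29] [283.24 273.37] scene [0.4521 0.0911] top [0.4531 0.0896] tri [0.453  0.0895 0.0597]
large [258.81 214.  ] [374.23 281.7 ] scene [ 0.4147 -0.0506] top [ 0.435  -0.0731] tri [ 0.4336 -0.0706  0.0977]
saucer scene ((359.93487548828125, 293.16729736328125), (33.6766471862793, 38.13017272949219), 101.0345230102539) [ 0.634  -0.0561]
((634.8380126953125, -58.3802604675293), 35.13822937011719)
saucer top ((360.5433044433594, 181.0972900390625), (32.16496276855469, 32.95828628540039), 84.0061264038086) [ 0.635  -0.0573]
((633.97216796875, -57.36246871948242), 32.702842712402344)
tin [ 0.542 -0.006] [ 0.541 -0.009]
greenA [ 0.433 -0.172] [ 0.433 -0.175]
greenB [0.343 0.017] [0.343 0.014]
tumblertop [ 0.707 -0.269] [ 0.699 -0.263]h.py:33: RuntimeWarning: invalid value encountered in scalar divide
  return np.array([(w*xx).sum()/w.sum(),(w*yy).sum()/w.sum()])
Traceback (most recent call last):
ValueError: all the input array dimensions except for the concatenation axis must match exactly, but along dimension 0, the array at index 0 has size 380 and the array at index 1 has size 379
```

Run:
```python
from h import *
ims={n:cv2.imread(f"pics/{n}0.png") for n in("scene","top")}
H=dict(small=.046,medium=.058,large=.070)
g=dict(small=((404,226),(282,178)),medium=((321,184),(283,274)),large=((260,226),(374,282)))
for k,(a,b) in g.items():
    a=dotc(ims["scene"],a,3);b=dotc(ims["top"],b,3)
    print(k,a.round(2),b.round(2),"scene",ray("scene",a,H[k]).round(4),"top",ray("top",b,H[k]).round(4),"tri",tri(a,b).round(4))
cv2.imwrite("pics/bin0.png",np.hstack([cv2.resize(ims["top"][155:270,130:250],(396,380),interpolation=cv2.INTER_NEAREST),cv2.resize(ims["scene"][125:220,355:485],(400,380),interpolation=cv2.INTER_NEAREST)]))
```

```text
small [403.96 225.54] [281.79 177.96] scene [0.6329 0.0948] top [0.634  0.0934] tri [0.6335 0.0931 0.0478]
medium [320.58 183.31] [283.25 273.4 ] scene [0.452 0.091] top [0.453  0.0896] tri [0.4529 0.0895 0.0596]
large [259.82 225.58] [374.27 281.67] scene [ 0.434  -0.0717] top [ 0.435  -0.0731] tri [ 0.435  -0.0729  0.0716]
```

View pics/bin0.png

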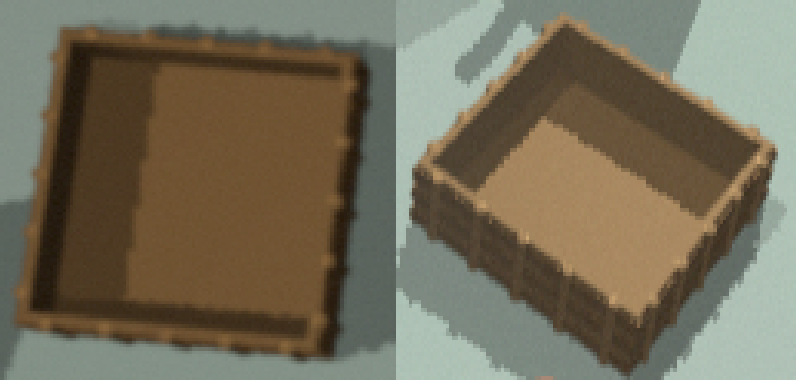

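Run:
```python
from h import *
t=[(149.1,163.5),(238.2,172.8),(228.9,260.8),(135.5,253.4)]
s=[(409.9,129.5),(362.2,166.2),(433.2,206),(477.5,162)]
for n,c in(("top",t),("scene",s)):
    P=np.array([ray(n,p,.04) for p in c]); print(n,P.round(4).tolist(),P.mean(0).round(4),[round(float(np.linalg.norm(P[i]-P[i-1])),4) for i in range(4)])
    e=P[1]-P[0]; print(np.degrees(np.arctan2(e[1],e[0])))
    R_,_=cv2.minAreaRect((P*1000).astype(np.float32))[:2]; print(R_)
# floor-level inner corners seen in top: right side
ims=cv2.imread("pics/top0.png")
h=cv2.cvtColor(ims,cv2.COLOR_BGR2HSV)
print(h[210,200],h[210,160],h[168,180],h[250,140])
m=((h[...,0]>10)&(h[...,0]<22)&(h[...,1]>110)).astype(np.uint8)*255
m[:, :125]=0; m[:,255:]=0; m[:150]=0; m[275:]=0
c=max(blobs(m),key=cv2.contourArea); r_=cv2.minAreaRect(c); print(r_)
P=np.array([ray("top",p[0],.04) for p in c]); print(cv2.minAreaRect((P*1000).astype(np.float32)))
```

```text
top [[0.6692, 0.349], [0.6475, 0.1773], [0.4793, 0.1927], [0.496, 0.3679]] [0.573  0.2717] [0.1743, 0.1731, 0.1689, 0.1761]
-97.21300374352273
(574.361328125, 272.0351257324219)
scene [[0.5037, 0.3681], [0.4816, 0.1998], [0.6526, 0.1775], [0.6709, 0.3488]] [0.5772 0.2736] [0.1683, 0.1698, 0.1723, 0.1723]
-97.46406088991229
(578.2015380859375, 274.0576171875)
[ 16 140 113] [ 16 146  77] [ 17 146 105] [ 17 136 107]
((187.7013702392578, 212.28839111328125), (97.7376937866211, 93.64826202392578), 6.709836959838867)
((573.6405639648438, 270.8118591308594), (183.91107177734375, 178.24884033203125), 83.46350860595703)
```

```bash
cat >> h.py <<'E'
def go(x,y,z,jawdeg=None):
    """shift (tool axes, mm) + rotvec (tool axes) from measured pose to TCP (x,y,z), pointing down, jaw axis at jawdeg (world, mod 180)"""
    s=monitor.state(); M=R.from_quat(s["ee_rot"]); m=M.as_matrix()
    t=m.T@(np.array([x,y,z])-s["tool_pos"])*1000
    cur=np.degrees(np.arctan2(m[1,1],m[0,1]))
    j=cur if jawdeg is None else jawdeg
    j=cur+((j-cur+90)%180-90)
    a=np.radians(j); Y=np.array([np.cos(a),np.sin(a),0]); Z=np.array([0,0,-1.]); T=np.column_stack([np.cross(Y,Z),Y,Z])
    rv=R.from_matrix(m.T@T).as_rotvec()
    print("t",s["time"].round(2) if hasattr(s["time"],"round") else s["time"],"pos",s["tool_pos"].round(4),"jawdeg",round(cur,1),"gap",round(s["finger_gap"]*1e3,1),"F",np.round(s["wrist_force"],1),"| shift",t.round(1),"rot",rv.round(3),"j6",round(s["joints"][5],2))
E
python3 -c "
from h import *
go(.6335,.094,.10)
go(.6335,.094,.10,90)"
```

```text
t 0.1 pos [0.2045 0.59   0.2216] jawdeg 70.9 gap 87.1 F [-0.6 -1.3 -1. ] | shift [-567.8 -327.9  122. ] rot [-0.002 -0.    -0.   ] j6 -0.13
t 0.1 pos [0.2045 0.59   0.2216] jawdeg 70.9 gap 87.1 F [-0.6 -1.3 -1. ] | shift [-567.8 -327.9  122. ] rot [-0.002 -0.001 -0.334] j6 -0.13
```

>>> send_rows(translation=[[-47, -27, 0], [-94, -54, 0], [-142, -82, 0], [-190, -110, 0], [-237, -137, 0]], rot=[[0, 0, 0], [0, 0, 0], [0, 0, 0], [0, 0, 0], [0, 0, 0]], jaw=[100, 100, 100, 100, 100])

```text
time: 0.72
tool_pos: [0.3845, 0.3818, 0.2222]
ee_rot: [0.166, 0.986, -0.0, -0.0]
wrist_force: [0.7, 0.5, -0.2]
finger_gap: 0.087
```

>>> send_rows(translation=[[-47, -27, 0], [-94, -54, 0], [-142, -82, 10], [-190, -110, 30], [-237, -137, 50]], rot=[[0, 0, 0], [0, 0, 0], [0, 0, 0], [0, 0, 0], [0, 0, 0]], jaw=[100, 100, 100, 100, 100])

```text
time: 1.35
tool_pos: [0.5637, 0.1747, 0.1718]
ee_rot: [0.166, 0.986, 0.0, 0.0]
wrist_force: [1.0, 0.8, -0.6]
finger_gap: 0.0868
```

```bash
python3 -c "
from h import *
go(.6335,.094,.10)"
```

```text
t 1.35 pos [0.5637 0.1747 0.1718] jawdeg 70.9 gap 86.8 F [ 1.   0.8 -0.6] | shift [-92.4 -53.4  71.8] rot [ 0. -0.  0.] j6 -1.07
```

>>> send_rows(translation=[[-46, -27, 20], [-80, -46, 50], [-92.4, -53.4, 72], [-92.4, -53.4, 72], [-92.4, -53.4, 72]], rot=[[0, 0, 0], [0, 0, 0], [0, 0, 0], [0, 0, 0], [0, 0, 0]], jaw=[100, 100, 100, 100, 100])

```text
time: 1.98
tool_pos: [0.6325, 0.0962, 0.1011]
ee_rot: [0.166, 0.986, 0.0, 0.0]
wrist_force: [-0.9, -0.5, -0.2]
finger_gap: 0.0873
```

```bash
python3 -c "
from h import *
go(.6335,.094,.026)
for n in('scene','top'): cv2.imwrite(f'pics/{n}1.png',vision.capture(n))
a=cv2.imread('pics/scene1.png')[130:330,300:500]; b=cv2.imread('pics/top1.png')[80:280,180:380]
cv2.imwrite('pics/c1.png',cv2.resize(np.hstack([a,b]),None,fx=2,fy=2))
"
```

```text
t 1.975 pos [0.6325 0.0962 0.1011] jawdeg 70.9 gap 87.3 F [-0.9 -0.5 -0.2] | shift [-1.7 -1.8 75.1] rot [ 0. -0.  0.] j6 -1.21
```

View pics/c1.png

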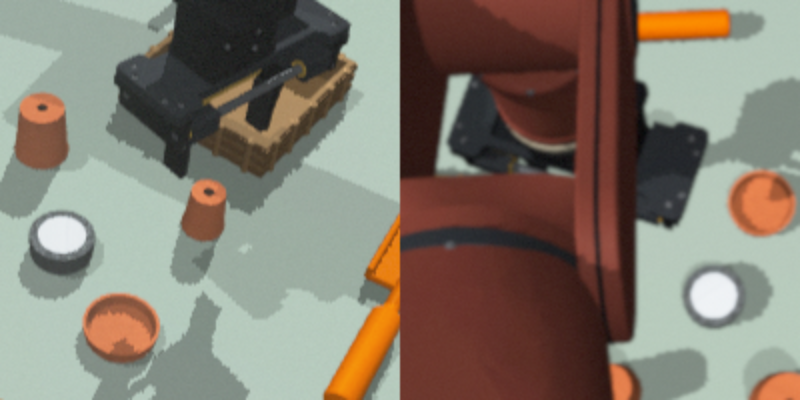

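```bash
python3 -c "
from h import *
K,T=cal('scene'); P=K@np.linalg.inv(T)[:3]
s=monitor.state(); m=R.from_quat(s['ee_rot']).as_matrix()
for d in(-.0435,0,.0435):
  q=P@np.append(s['tool_pos']+m[:,1]*d,1); print(q[:2]/q[2])
print(ray('scene',(410,205),.101))
go(.6335,.094,.026)
"
```

```text
[390.20814473 213.35489525]
[408.89174105 202.84979312]
[426.85080107 192.75207122]
[0.63673006 0.09405001]
t 2.075 pos [0.6331 0.0966 0.1021] jawdeg 70.9 gap 87.1 F [-0.4 -0.1  0.4] | shift [-1.1 -2.4 76.1] rot [ 0.001  0.002 -0.   ] j6 -1.21
```

>>> send_rows(translation=[[-1.3, -2, 30], [-1.3, -2, 55], [-1.3, -2, 70], [-1.3, -2, 76], [-1.3, -2, 76]], rot=[[0, 0, 0], [0, 0, 0], [0, 0, 0], [0, 0, 0], [0, 0, 0]], jaw=[100, 100, 100, 100, 100])

```text
time: 2.7
tool_pos: [0.6335, 0.0935, 0.0251]
ee_rot: [0.166, 0.986, 0.0, 0.0]
wrist_force: [0.4, -0.2, 0.4]
finger_gap: 0.087
```

```bash
python3 -c "
from h import *
go(.6335,.094,.026)
for n in('scene',): cv2.imwrite(f'pics/{n}2.png',vision.capture(n))
a=cv2.imread('pics/scene2.png')[180:280,350:450]
cv2.imwrite('pics/c2.png',cv2.resize(a,None,fx=5,fy=5))
go(.6335,.094,.026)
"
```

```text
t 2.7 pos [0.6335 0.0935 0.0251] jawdeg 70.9 gap 87.0 F [ 0.4 -0.2  0.4] | shift [ 0.1  0.4 -0.9] rot [ 0.     0.001 -0.   ] j6 -1.21
t 2.75 pos [0.6339 0.0935 0.0255] jawdeg 70.9 gap 87.0 F [ 0.5  0.  -0.1] | shift [ 0.6  0.4 -0.5] rot [ 0.     0.001 -0.   ] j6 -1.21
```

View pics/c2.png

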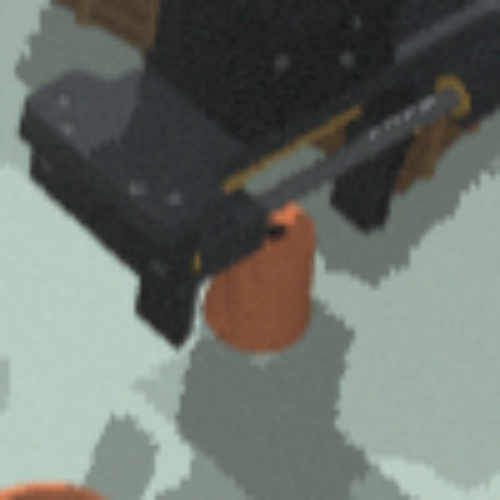

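The pot sits between the open fingers in the enlarged view (dot at about (405,226)), so I'll close on it.

>>> send_rows(translation=[[0, 0, 0], [0, 0, 0], [0, 0, 0], [0, 0, 0], [0, 0, 0]], rot=[[0, 0, 0], [0, 0, 0], [0, 0, 0], [0, 0, 0], [0, 0, 0]], jaw=[0, 0, 0, 0, 0])

```text
time: 3.38
tool_pos: [0.6332, 0.0933, 0.0245]
ee_rot: [0.166, 0.986, 0.0, -0.0]
wrist_force: [-0.6, 0.2, 0.6]
finger_gap: 0.0445
```

>>> send_rows(translation=[[0, 0, 0], [0, 0, 0], [0, 0, 0]], rot=[[0, 0, 0], [0, 0, 0], [0, 0, 0]], jaw=[0, 0, 0])

```text
time: 3.75
tool_pos: [0.6332, 0.0933, 0.0245]
ee_rot: [0.166, 0.986, -0.0, -0.0]
wrist_force: [0.7, -0.4, -0.3]
finger_gap: 0.035
```

>>> send_rows(translation=[[0, 0, -3], [0, 0, -10], [0, 0, -25], [0, 0, -50], [0, 0, -80]], rot=[[0, 0, 0], [0, 0, 0], [0, 0, 0], [0, 0, 0], [0, 0, 0]], jaw=[0, 0, 0, 0, 0])

```text
time: 4.38
tool_pos: [0.6331, 0.0933, 0.106]
ee_rot: [0.166, 0.986, -0.0, -0.0]
wrist_force: [-0.1, 0.7, -0.7]
finger_gap: 0.0345
```

```bash
python3 -c "
from h import *
go(.5755,.2725,.15)
for n in('scene',): cv2.imwrite(f'pics/{n}3.png',vision.capture(n))
a=cv2.imread('pics/scene3.png')[130:280,330:480]
cv2.imwrite('pics/c3.png',cv2.resize(a,None,fx=4,fy=4))
go(.5755,.2725,.15)
"
```

```text
t 4.375 pos [0.6331 0.0933 0.106 ] jawdeg 70.9 gap 34.5 F [-0.1  0.7 -0.7] | shift [113.2 150.5 -44. ] rot [-0. -0. -0.] j6 -1.21
t 4.425 pos [0.6362 0.0934 0.1115] jawdeg 70.9 gap 34.5 F [2.9 0.2 1.7] | shift [115.7 149.4 -38.9] rot [ 0.003  0.007 -0.   ] j6 -1.21
```

View pics/c3.png

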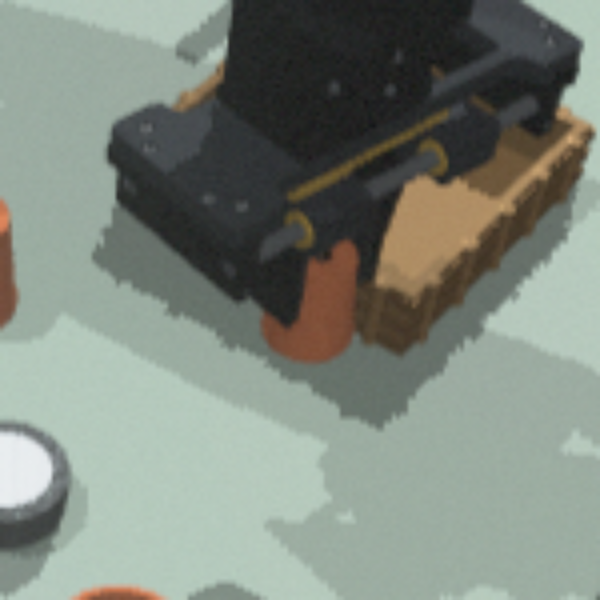

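>>> send_rows(translation=[[15, 20, -20], [38, 50, -40], [60, 80, -40], [83, 110, -40], [100, 133, -40]], rot=[[0, 0, 0], [0, 0, 0], [0, 0, 0], [0, 0, 0], [0, 0, 0]], jaw=[0, 0, 0, 0, 0])

```text
time: 5.05
tool_pos: [0.582, 0.2533, 0.1456]
ee_rot: [0.166, 0.986, 0.0, 0.001]
wrist_force: [0.3, -0.3, -0.2]
finger_gap: 0.0345
```

>>> send_rows(translation=[[8, 11, 0], [13, 17, 0], [13, 17, 0], [13, 17, 0]], rot=[[0, 0, 0], [0, 0, 0], [0, 0, 0], [0, 0, 0]], jaw=[0, 0, 0, 0])

```text
time: 5.55
tool_pos: [0.576, 0.2711, 0.1445]
ee_rot: [0.167, 0.986, -0.0, 0.0]
wrist_force: [-0.1, 0.6, -0.9]
finger_gap: 0.0345
```

```bash
python3 -c "
from h import *
go(.5755,.2725,.0306)
for n in('scene','top'): cv2.imwrite(f'pics/{n}4.png',vision.capture(n))
a=cv2.imread('pics/scene4.png')[80:230,340:490];b=cv2.imread('pics/top4.png')[140:290,110:260]
cv2.imwrite('pics/c4.png',cv2.resize(np.hstack([a,b]),(800,400)))
go(.5755,.2725,.0306)
"
```

```text
t 5.55 pos [0.576  0.2711 0.1445] jawdeg 70.8 gap 34.5 F [-0.1  0.6 -0.9] | shift [  0.9   1.2 113.9] rot [-0.  0.  0.] j6 -0.92
t 5.65 pos [0.576  0.2712 0.1445] jawdeg 70.8 gap 34.8 F [-0.4 -0.8 -0.4] | shift [  0.9   1.1 113.9] rot [-0.  0.  0.] j6 -0.92
```

View pics/c4.png

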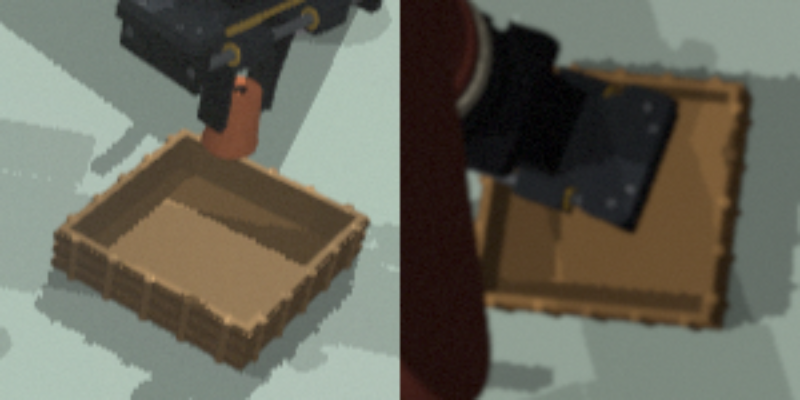

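>>> send_rows(translation=[[1, 1, 30], [1, 1, 65], [1, 1, 90], [1, 1, 102], [1, 1, 107]], rot=[[0, 0, 0], [0, 0, 0], [0, 0, 0], [0, 0, 0], [0, 0, 0]], jaw=[0, 0, 0, 0, 0])

```text
time: 6.28
tool_pos: [0.5751, 0.2729, 0.0372]
ee_rot: [0.166, 0.986, -0.0, -0.0]
wrist_force: [0.6, -0.4, -0.8]
finger_gap: 0.0349
```

>>> send_rows(translation=[[0, 0, 2], [0, 0, 4], [0, 0, 5.5], [0, 0, 6.5], [0, 0, 6.5]], rot=[[0, 0, 0], [0, 0, 0], [0, 0, 0], [0, 0, 0], [0, 0, 0]], jaw=[0, 0, 0, 0, 0])

```text
time: 6.9
tool_pos: [0.575, 0.2733, 0.0311]
ee_rot: [0.166, 0.986, 0.0, 0.0]
wrist_force: [-0.3, 0.4, -0.2]
finger_gap: 0.0346
```

```bash
python3 -c "
from h import *
go(.5755,.2725,.0306)
for n in('scene','top'): cv2.imwrite(f'pics/{n}5.png',vision.capture(n))
a=cv2.imread('pics/scene5.png')[80:230,340:490];b=cv2.imread('pics/top5.png')[140:290,110:260]
cv2.imwrite('pics/c5.png',cv2.resize(np.hstack([a,b]),(800,400)))
go(.5755,.2725,.0306)
"
```

```text
t 6.9 pos [0.575  0.2733 0.0311] jawdeg 70.9 gap 34.6 F [-0.3  0.4 -0.2] | shift [-0.8 -0.6  0.5] rot [ 0.  0. -0.] j6 -0.92
t 7.0 pos [0.575  0.2733 0.0311] jawdeg 70.9 gap 35.1 F [0.2 0.4 0. ] | shift [-0.7 -0.6  0.5] rot [ 0.  0. -0.] j6 -0.92
```

View pics/c5.png

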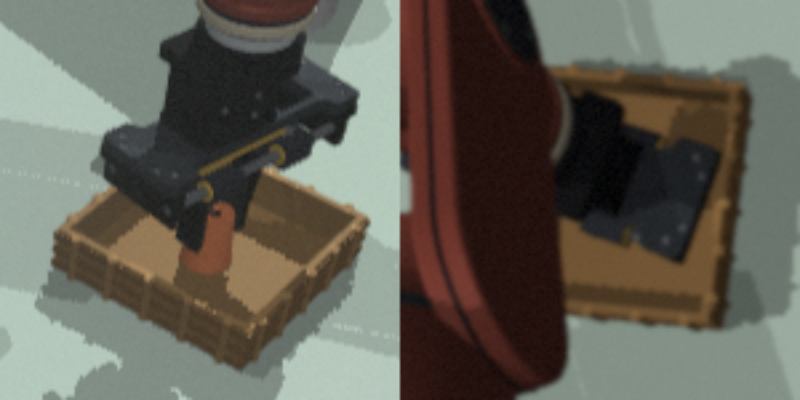

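>>> send_rows(translation=[[0, 0, 0.4], [0, 0, 0.8], [0, 0, 0.8]], rot=[[0, 0, 0], [0, 0, 0], [0, 0, 0]], jaw=[0, 0, 0])

```text
time: 7.38
tool_pos: [0.5751, 0.2733, 0.0304]
ee_rot: [0.166, 0.986, 0.0, 0.0]
wrist_force: [-1.0, -0.9, 1.8]
finger_gap: 0.0346
```

>>> send_rows(translation=[[0, 0, 0.4], [0, 0, 0.4]], rot=[[0, 0, 0], [0, 0, 0]], jaw=[0, 0])

```text
time: 7.62
tool_pos: [0.5752, 0.2733, 0.0302]
ee_rot: [0.166, 0.986, 0.0, 0.0]
wrist_force: [-0.4, -0.7, 3.1]
finger_gap: 0.0347
```

Contact is confirmed: the upward force rose to 3 N. I'll release and rise.

>>> send_rows(translation=[[0, 0, 0], [0, 0, 0], [0, 0, 0], [0, 0, 0], [0, 0, 0]], rot=[[0, 0, 0], [0, 0, 0], [0, 0, 0], [0, 0, 0], [0, 0, 0]], jaw=[60, 80, 80, 80, 80])

```text
time: 8.25
tool_pos: [0.5749, 0.2733, 0.0297]
ee_rot: [0.166, 0.986, -0.0, -0.0]
wrist_force: [-0.0, -0.1, 0.3]
finger_gap: 0.0683
```

>>> send_rows(translation=[[0, 0, -5], [0, 0, -25], [0, 0, -60], [0, 0, -100], [0, 0, -130]], rot=[[0, 0, 0], [0, 0, 0], [0, 0, 0], [0, 0, 0], [0, 0, 0]], jaw=[80, 80, 90, 100, 100])

```text
time: 8.88
tool_pos: [0.576, 0.2737, 0.1639]
ee_rot: [0.166, 0.986, 0.001, 0.002]
wrist_force: [0.3, -0.3, 0.3]
finger_gap: 0.0849
```

```bash
python3 -c "
from h import *
go(.4525,.0903,.13)
im=vision.capture('scene'); cv2.imwrite(f'pics/scene6.png',im)
a=im[100:230,350:490]
cv2.imwrite('pics/c6.png',cv2.resize(a,None,fx=5,fy=5,interpolation=cv2.INTER_NEAREST)[:600])
go(.4525,.0903,.13)
go(.4525,.0903,.13,30)
"
```

```text
t 8.875 pos [0.576  0.2737 0.1639] jawdeg 70.9 gap 84.9 F [ 0.3 -0.3  0.3] | shift [  56.7 -213.8   33.3] rot [ 0.002  0.003 -0.   ] j6 -0.92
t 8.925 pos [0.5782 0.2744 0.1686] jawdeg 70.9 gap 86.0 F [1.2 1.2 3.8] | shift [  58.7 -215.4   36.8] rot [ 0.006  0.008 -0.   ] j6 -0.92
t 8.925 pos [0.5782 0.2744 0.1686] jawdeg 70.9 gap 86.0 F [1.2 1.2 3.8] | shift [  58.7 -215.4   36.8] rot [0.009 0.006 0.714] j6 -0.92
```

View pics/c6.png

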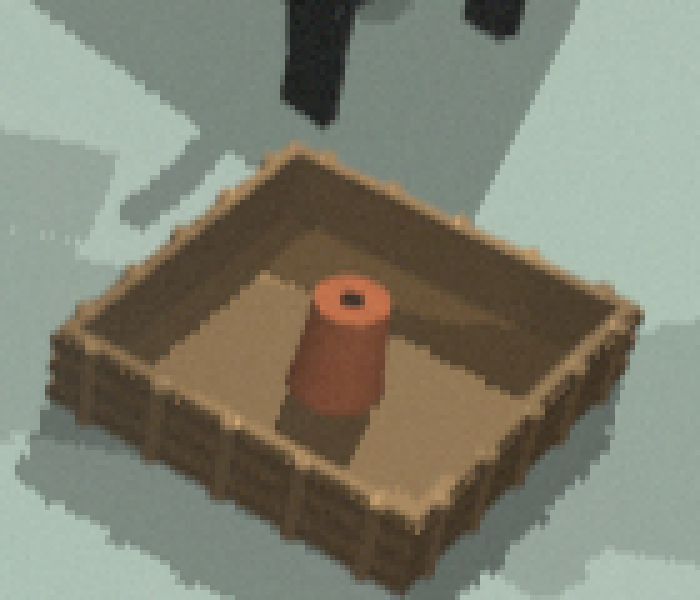

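The small pot stands upright in the middle of the bin floor, with its dot at about (420,160) in the full picture. Now for the medium pot.

>>> send_rows(translation=[[10, -38, 0], [24, -90, 0], [38, -142, 0], [50, -188, 10], [56, -210, 20]], rot=[[0, 0, 0], [0, 0, 0], [0, 0, 0], [0, 0, 0], [0, 0, 0]], jaw=[100, 100, 100, 100, 100])

```text
time: 9.55
tool_pos: [0.4526, 0.0917, 0.1409]
ee_rot: [0.167, 0.986, 0.0, 0.001]
wrist_force: [0.6, 0.8, -0.0]
finger_gap: 0.0868
```

>>> send_rows(translation=[[1, -4, 10], [1, -4, 20], [1, -4, 25], [1, -4, 25]], rot=[[0, 0, 0], [0, 0, 0], [0, 0, 0], [0, 0, 0]], jaw=[100, 100, 100, 100])

```text
time: 10.05
tool_pos: [0.451, 0.0903, 0.1144]
ee_rot: [0.166, 0.986, -0.0, -0.001]
wrist_force: [0.4, -0.8, -0.4]
finger_gap: 0.0873
```

```bash
python3 -c "
from h import *
im=vision.capture('top'); cv2.imwrite(f'pics/top7.png',im)
cv2.imwrite('pics/c7.png',cv2.resize(im[140:300,120:320],(800,600)))
ima=cv2.imread('pics/scene6.png'); d=dotc(ima,(420,160),3); print(d,ray('scene',d,.052))
go(.4525,.0903,.032)
"
```

```text
[419.93800979 159.43556281] [0.5741639  0.27326462]
t 10.1 pos [0.4512 0.0903 0.1147] jawdeg 70.9 gap 86.7 F [ 0.7  0.  -0.4] | shift [-1.3  0.4 82.7] rot [-0. -0. -0.] j6 -1.21
```

View pics/c7.png

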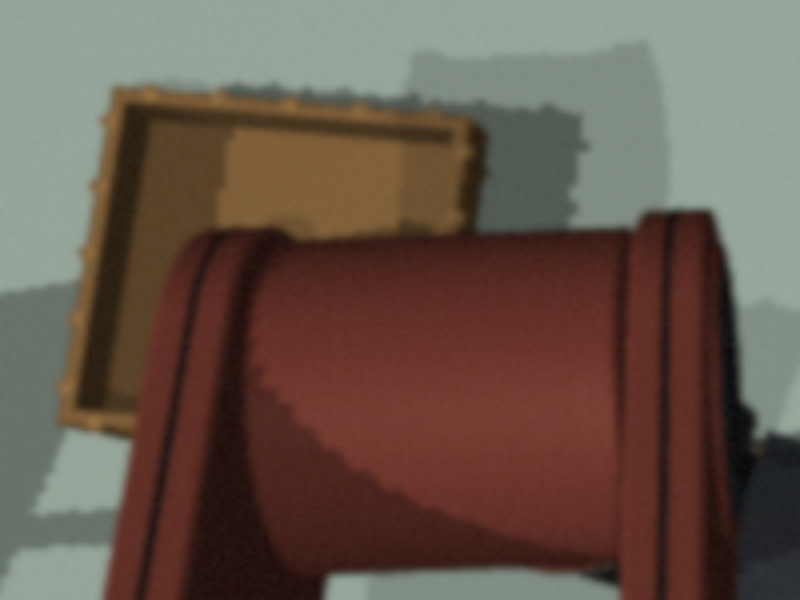

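>>> send_rows(translation=[[-1.3, 0.4, 30], [-1.3, 0.4, 60], [-1.3, 0.4, 78], [-1.3, 0.4, 84], [-1.3, 0.4, 84]], rot=[[0, 0, 0], [0, 0, 0], [0, 0, 0], [0, 0, 0], [0, 0, 0]], jaw=[100, 100, 100, 100, 100])

```text
time: 10.72
tool_pos: [0.4526, 0.0899, 0.031]
ee_rot: [0.166, 0.986, -0.0, -0.0]
wrist_force: [-0.4, -0.1, 0.4]
finger_gap: 0.0871
```

>>> send_rows(translation=[[0, 0, 0], [0, 0, 0], [0, 0, 0], [0, 0, 0], [0, 0, 0]], rot=[[0, 0, 0], [0, 0, 0], [0, 0, 0], [0, 0, 0], [0, 0, 0]], jaw=[0, 0, 0, 0, 0])

```text
time: 11.35
tool_pos: [0.4525, 0.0897, 0.031]
ee_rot: [0.166, 0.986, 0.0, 0.0]
wrist_force: [-0.5, -1.0, 0.9]
finger_gap: 0.0479
```

>>> send_rows(translation=[[0, 0, 0], [0, 0, 0], [0, 0, 0]], rot=[[0, 0, 0], [0, 0, 0], [0, 0, 0]], jaw=[0, 0, 0])

```text
time: 11.72
tool_pos: [0.4525, 0.0897, 0.0309]
ee_rot: [0.166, 0.986, -0.0, 0.0]
wrist_force: [-0.1, 0.3, 1.6]
finger_gap: 0.0482
```

>>> send_rows(translation=[[0, 0, -3], [0, 0, -12], [0, 0, -45], [0, 0, -80], [0, 0, -110]], rot=[[0, 0, 0], [0, 0, 0], [0, 0, 0], [0, 0, 0], [0, 0, 0]], jaw=[0, 0, 0, 0, 0])

```text
time: 12.35
tool_pos: [0.4525, 0.0898, 0.1427]
ee_rot: [0.166, 0.986, 0.0, 0.0]
wrist_force: [0.7, -1.0, -0.6]
finger_gap: 0.048
```

>>> send_rows(translation=[[0, 0, -20], [0, 0, -25], [0, 0, -25]], rot=[[0, 0, 0], [0, 0, 0], [0, 0, 0]], jaw=[0, 0, 0])

```text
time: 12.72
tool_pos: [0.4522, 0.0897, 0.1657]
ee_rot: [0.166, 0.986, -0.0, 0.0]
wrist_force: [-0.2, -0.3, -1.5]
finger_gap: 0.0484
```

```bash
python3 -c "
from h import *
im=vision.capture('scene'); cv2.imwrite('pics/scene8.png',im)
cv2.imwrite('pics/c8.png',cv2.resize(im[80:240,230:440],(788,600)))
go(.575,.2733,.15)
"
```

```text
t 12.775 pos [0.4518 0.0897 0.1651] jawdeg 70.9 gap 48.2 F [-0.1  0.3 -1.9] | shift [-56.2 213.8  14.9] rot [-0.    -0.001 -0.   ] j6 -1.21
```

View pics/c8.png

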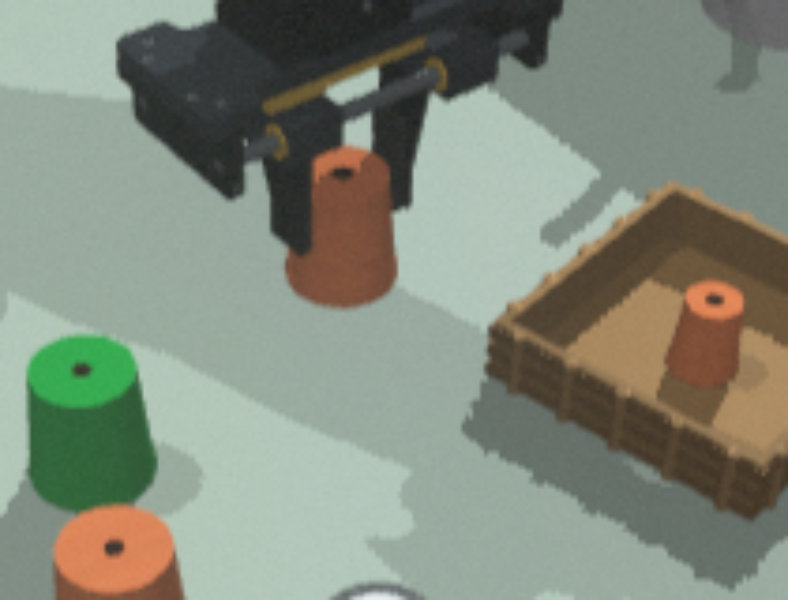

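```bash
python3 -c "
from h import *
im=cv2.imread('pics/scene8.png'); d=dotc(im,(321.4,126),2); print(d,ray('scene',d,.1925), ray('scene',(321.4,126),.1925))
d=dotc(im,(420,160),3); print(d,ray('scene',d,.052))
"
```

```text
[320.7745098  125.58333333] [0.45101022 0.08977101] [0.45257514 0.08939547]
[419.95442177 159.44421769] [0.57420403 0.27325906]
```

>>> send_rows(translation=[[-10, 38, 0], [-24, 90, 0], [-38, 142, 0], [-50, 188, 0], [-56, 210, 0]], rot=[[0, 0, 0], [0, 0, 0], [0, 0, 0], [0, 0, 0], [0, 0, 0]], jaw=[0, 0, 0, 0, 0])

```text
time: 13.4
tool_pos: [0.574, 0.2717, 0.1636]
ee_rot: [0.165, 0.986, -0.0, -0.001]
wrist_force: [-0.2, -0.3, -0.4]
finger_gap: 0.0482
```

>>> send_rows(translation=[[0, 3, 0], [0, 4, 15], [0, 4, 30], [0, 4, 30], [0, 4, 30]], rot=[[0, 0, 0], [0, 0, 0], [0, 0, 0], [0, 0, 0], [0, 0, 0]], jaw=[0, 0, 0, 0, 0])

```text
time: 14.02
tool_pos: [0.5753, 0.2731, 0.1358]
ee_rot: [0.166, 0.986, -0.0, -0.0]
wrist_force: [0.7, 0.7, -0.8]
finger_gap: 0.0483
```

```bash
python3 -c "
from h import *
im=vision.capture('scene'); cv2.imwrite('pics/scene9.png',im)
cv2.imwrite('pics/c9.png',cv2.resize(im[80:230,340:490],(600,600)))
go(.575,.2733,.037)
"
```

```text
t 14.075 pos [0.5757 0.2733 0.1363] jawdeg 70.9 gap 48.4 F [ 1.1 -0.1 -1.1] | shift [ 0.7 -0.3 99.3] rot [ 0.     0.001 -0.   ] j6 -0.92
```

View pics/c9.png

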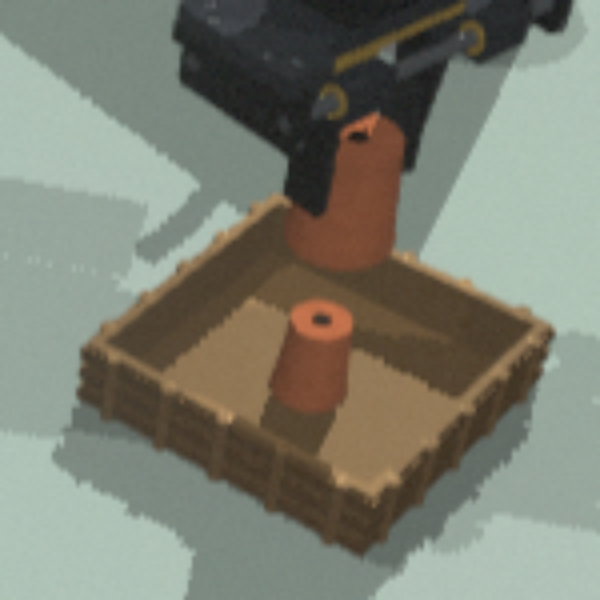

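>>> send_rows(translation=[[0.4, -0.2, 15], [0.4, -0.2, 30], [0.4, -0.2, 42], [0.4, -0.2, 50], [0.4, -0.2, 56]], rot=[[0, 0, 0], [0, 0, 0], [0, 0, 0], [0, 0, 0], [0, 0, 0]], jaw=[0, 0, 0, 0, 0])

```text
time: 14.7
tool_pos: [0.5748, 0.2735, 0.079]
ee_rot: [0.166, 0.986, -0.0, -0.0]
wrist_force: [-0.0, -0.3, -1.4]
finger_gap: 0.0481
```

>>> send_rows(translation=[[0, 0, 7], [0, 0, 14], [0, 0, 21], [0, 0, 28], [0, 0, 35]], rot=[[0, 0, 0], [0, 0, 0], [0, 0, 0], [0, 0, 0], [0, 0, 0]], jaw=[0, 0, 0, 0, 0])

```text
time: 15.32
tool_pos: [0.575, 0.2735, 0.0444]
ee_rot: [0.166, 0.986, 0.0, 0.0]
wrist_force: [0.7, -0.3, -1.6]
finger_gap: 0.0483
```

>>> send_rows(translation=[[0, 0, 3], [0, 0, 5], [0, 0, 6], [0, 0, 6.5], [0, 0, 6.5]], rot=[[0, 0, 0], [0, 0, 0], [0, 0, 0], [0, 0, 0], [0, 0, 0]], jaw=[0, 0, 0, 0, 0])

```text
time: 15.95
tool_pos: [0.5751, 0.2736, 0.0385]
ee_rot: [0.166, 0.986, 0.0, 0.0]
wrist_force: [1.0, -0.3, -1.6]
finger_gap: 0.0481
```

>>> send_rows(translation=[[0, 0, 0.5], [0, 0, 1.0], [0, 0, 1.4], [0, 0, 1.4]], rot=[[0, 0, 0], [0, 0, 0], [0, 0, 0], [0, 0, 0]], jaw=[0, 0, 0, 0])

```text
time: 16.45
tool_pos: [0.575, 0.2735, 0.0371]
ee_rot: [0.166, 0.986, 0.0, 0.0]
wrist_force: [-0.3, -0.5, 0.0]
finger_gap: 0.0485
```

>>> send_rows(translation=[[0, 0, 0.5], [0, 0, 0.8], [0, 0, 0.8]], rot=[[0, 0, 0], [0, 0, 0], [0, 0, 0]], jaw=[0, 0, 0])

```text
time: 16.82
tool_pos: [0.5753, 0.2736, 0.0368]
ee_rot: [0.166, 0.986, 0.0, 0.0]
wrist_force: [-1.9, -1.0, 6.1]
finger_gap: 0.0482
```

The rim is on the floor: 6 N upward, with the TCP 5.9 mm above its grasp height. I'll release.

>>> send_rows(translation=[[0, 0, 0], [0, 0, 0], [0, 0, 0], [0, 0, 0]], rot=[[0, 0, 0], [0, 0, 0], [0, 0, 0], [0, 0, 0]], jaw=[75, 90, 90, 90])

```text
time: 17.32
tool_pos: [0.5748, 0.2735, 0.0359]
ee_rot: [0.166, 0.986, -0.0, -0.0]
wrist_force: [0.5, 0.5, -0.2]
finger_gap: 0.0759
```

>>> send_rows(translation=[[0, 0, -5], [0, 0, -25], [0, 0, -60], [0, 0, -95], [0, 0, -115]], rot=[[0, 0, 0], [0, 0, 0], [0, 0, 0], [0, 0, 0], [0, 0, 0]], jaw=[90, 90, 90, 100, 100])

```text
time: 17.95
tool_pos: [0.5764, 0.274, 0.1552]
ee_rot: [0.166, 0.986, 0.001, 0.002]
wrist_force: [0.4, -0.3, -1.9]
finger_gap: 0.0854
```

```bash
python3 -c "
from h import *
im=vision.capture('scene'); cv2.imwrite('pics/scene10.png',im)
cv2.imwrite('pics/c10.png',cv2.resize(im[80:230,340:490],(600,600)))
go(.4345,-.0724,.15)
go(.4345,-.0724,.15,20)
"
```

```text
t 18.0 pos [0.5774 0.2744 0.1573] jawdeg 70.9 gap 86.2 F [1.1 1.1 1.5] | shift [  21.5 -374.5    5.5] rot [ 0.005  0.006 -0.   ] j6 -0.92
t 18.0 pos [0.5774 0.2744 0.1573] jawdeg 70.9 gap 86.2 F [1.1 1.1 1.5] | shift [  21.5 -374.5    5.5] rot [0.007 0.004 0.888] j6 -0.92
```

View pics/c10.png

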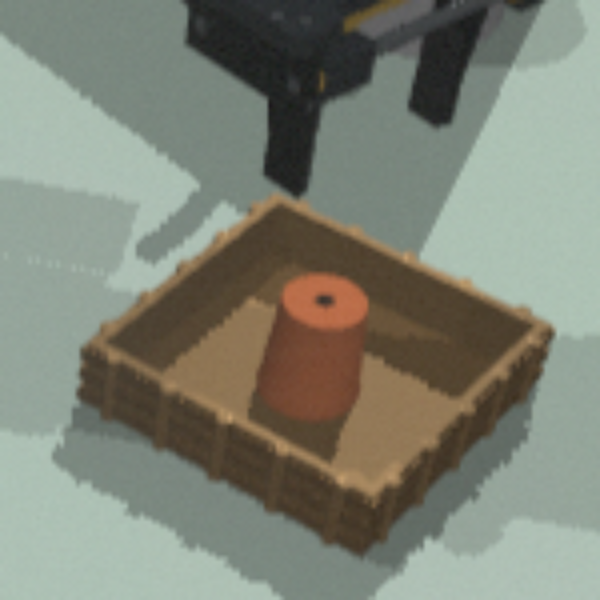

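>>> send_rows(translation=[[2, -38, -10], [5, -92, -10], [8, -146, -10], [11, -200, -10], [13.5, -254, -10]], rot=[[0, 0, 0], [0, 0, 0], [0, 0, 0], [0, 0, 0], [0, 0, 0]], jaw=[100, 100, 100, 100, 100])

```text
time: 18.62
tool_pos: [0.4777, 0.0366, 0.1607]
ee_rot: [0.166, 0.986, -0.0, -0.0]
wrist_force: [0.9, -0.6, -0.3]
finger_gap: 0.0872
```

>>> send_rows(translation=[[3, -54, 0], [5, -95, 5], [6, -119, 20], [6, -119, 30], [6, -119, 30]], rot=[[0, 0, 0], [0, 0, 0], [0, 0, 0], [0, 0, 0], [0, 0, 0]], jaw=[100, 100, 100, 100, 100])

```text
time: 19.25
tool_pos: [0.4336, -0.0718, 0.1301]
ee_rot: [0.166, 0.986, 0.0, -0.001]
wrist_force: [-0.5, 0.3, 1.1]
finger_gap: 0.0868
```

```bash
python3 -c "
from h import *
t=vision.capture('top'); cv2.imwrite('pics/top11.png',t)
s=vision.capture('scene'); cv2.imwrite('pics/scene11.png',s)
cv2.imwrite('pics/c11.png',np.hstack([cv2.resize(s[100:300,180:380],(400,400)),cv2.resize(t[140:300,120:280],(400,400))]))
d=dotc(cv2.imread('pics/scene10.png'),(421,155),3); print('medium',d,ray('scene',d,.064))
d=dotc(s,(260,226),3); print('large',d,ray('scene',d,.07))
go(.4345,-.0724,.037)
"
```

```text
medium [420.66477273 154.60984848] [0.57351035 0.27362464]
large [259.81885914 225.59743888] [ 0.43402455 -0.0717837 ]
t 19.35 pos [ 0.4346 -0.0717  0.1312] jawdeg 70.9 gap 87.0 F [-0.6 -0.6 -0.3] | shift [-0.1 -0.7 94.2] rot [ 0. -0.  0.] j6 -1.58
```

View pics/c11.png

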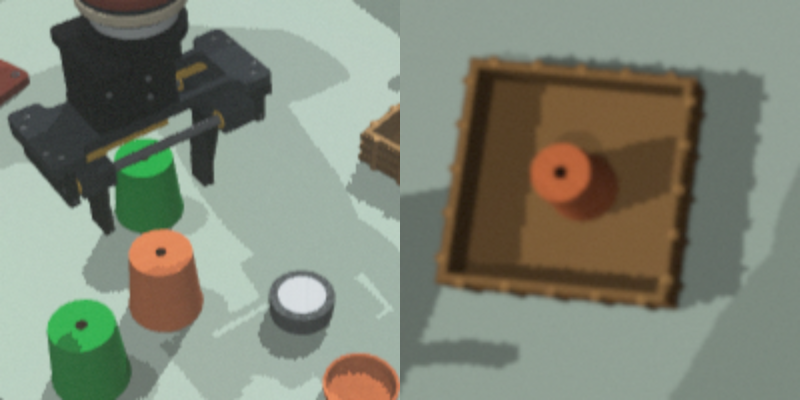

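```bash
python3 -c "
from h import *
t=cv2.imread('pics/top11.png')
d=dotc(t,(183.6,208.8),3); print('medium top',d,ray('top',d,.064))
h=cv2.cvtColor(t,cv2.COLOR_BGR2HSV)
"
```

```text
medium top [183.6404276  208.48153547] [0.57471488 0.27195324]
```

>>> send_rows(translation=[[-0.1, -0.5, 30], [-0.1, -0.5, 60], [-0.1, -0.5, 85], [-0.1, -0.5, 93], [-0.1, -0.5, 93]], rot=[[0, 0, 0], [0, 0, 0], [0, 0, 0], [0, 0, 0], [0, 0, 0]], jaw=[100, 100, 100, 100, 100])

```text
time: 19.98
tool_pos: [0.4345, -0.0726, 0.0383]
ee_rot: [0.166, 0.986, 0.0, -0.0]
wrist_force: [0.2, 0.4, -0.0]
finger_gap: 0.0871
```

>>> send_rows(translation=[[0, 0, 0], [0, 0, 0], [0, 0, 0], [0, 0, 0], [0, 0, 0]], rot=[[0, 0, 0], [0, 0, 0], [0, 0, 0], [0, 0, 0], [0, 0, 0]], jaw=[0, 0, 0, 0, 0])

```text
time: 20.6
tool_pos: [0.4347, -0.0733, 0.0386]
ee_rot: [0.166, 0.986, -0.0, 0.0]
wrist_force: [-0.8, -0.2, 2.8]
finger_gap: 0.0605
```

>>> send_rows(translation=[[0, 0, 0], [0, 0, 0]], rot=[[0, 0, 0], [0, 0, 0]], jaw=[0, 0])

```text
time: 20.85
tool_pos: [0.4347, -0.0732, 0.0385]
ee_rot: [0.166, 0.986, -0.0, 0.0]
wrist_force: [0.8, -0.5, 5.2]
finger_gap: 0.0608
```

>>> send_rows(translation=[[0, 0, -3], [0, 0, -12], [0, 0, -45], [0, 0, -85], [0, 0, -115]], rot=[[0, 0, 0], [0, 0, 0], [0, 0, 0], [0, 0, 0], [0, 0, 0]], jaw=[0, 0, 0, 0, 0])

```text
time: 21.48
tool_pos: [0.4343, -0.073, 0.155]
ee_rot: [0.166, 0.986, -0.0, 0.0]
wrist_force: [0.1, -0.1, -0.8]
finger_gap: 0.0605
```

>>> send_rows(translation=[[0, 0, -15], [0, 0, -20], [0, 0, -20]], rot=[[0, 0, 0], [0, 0, 0], [0, 0, 0]], jaw=[0, 0, 0])

```text
time: 21.85
tool_pos: [0.4337, -0.0728, 0.1723]
ee_rot: [0.166, 0.986, 0.0, -0.001]
wrist_force: [-0.3, -0.3, -2.2]
finger_gap: 0.0599
```

```bash
python3 -c "
from h import *
im=vision.capture('scene'); cv2.imwrite('pics/scene12.png',im)
cv2.imwrite('pics/c12.png',cv2.resize(im[80:280,170:370],(600,600)))
go(.5743,.2735,.17)
"
```

```text
t 21.9 pos [ 0.4335 -0.0727  0.1719] jawdeg 70.9 gap 60.4 F [-0.5  1.3 -2.4] | shift [-19.6 373.3   1.8] rot [ 0.    -0.002  0.   ] j6 -1.58
```

View pics/c12.png

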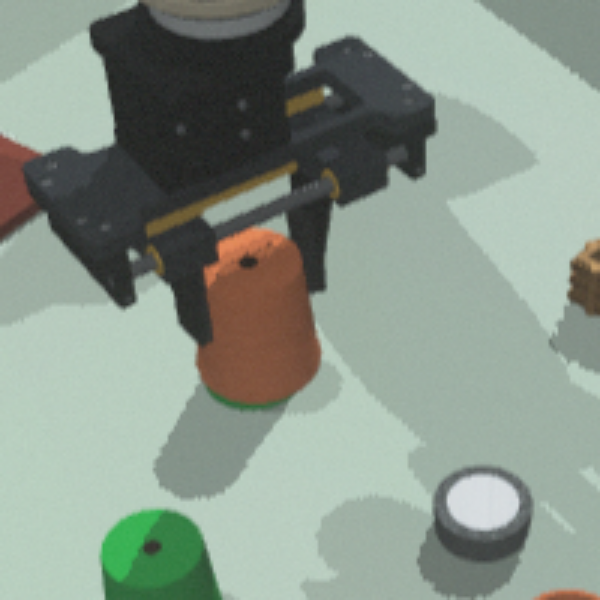

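```bash
python3 -c "
from h import *
im=cv2.imread('pics/scene12.png'); d=dotc(im,(253,167),3); print(d,ray('scene',d,.2034), ray('scene',(253,167.3),.2034))
"
```

```text
[252.32077693 166.95585639] [ 0.43289007 -0.07296495] [ 0.43427286 -0.07299577]
```

>>> send_rows(translation=[[-2, 34, 0], [-4, 84, 0], [-7, 134, 0], [-10, 184, 0], [-13, 234, 0]], rot=[[0, 0, 0], [0, 0, 0], [0, 0, 0], [0, 0, 0], [0, 0, 0]], jaw=[0, 0, 0, 0, 0])

```text
time: 22.52
tool_pos: [0.5228, 0.1453, 0.1714]
ee_rot: [0.166, 0.986, -0.0, -0.001]
wrist_force: [0.5, 0.7, -2.2]
finger_gap: 0.0604
```

>>> send_rows(translation=[[-3, 50, 0], [-5, 95, 0], [-6, 125, 0], [-7, 139, 0], [-7, 139, 0]], rot=[[0, 0, 0], [0, 0, 0], [0, 0, 0], [0, 0, 0], [0, 0, 0]], jaw=[0, 0, 0, 0, 0])

```text
time: 23.15
tool_pos: [0.5748, 0.2728, 0.1718]
ee_rot: [0.166, 0.986, -0.001, -0.001]
wrist_force: [-0.3, -0.7, -1.6]
finger_gap: 0.0607
```

```bash
python3 -c "
from h import *
im=vision.capture('scene'); cv2.imwrite('pics/scene13.png',im)
cv2.imwrite('pics/c13.png',cv2.resize(im[50:230,330:510],(600,600)))
go(.5743,.2735,.045)
"
```

```text
t 23.2 pos [0.5748 0.2721 0.1721] jawdeg 70.9 gap 60.3 F [ 0.3  0.3 -2. ] | shift [  0.7   1.4 127.1] rot [-0.002 -0.001 -0.   ] j6 -0.92
```

View pics/c13.png

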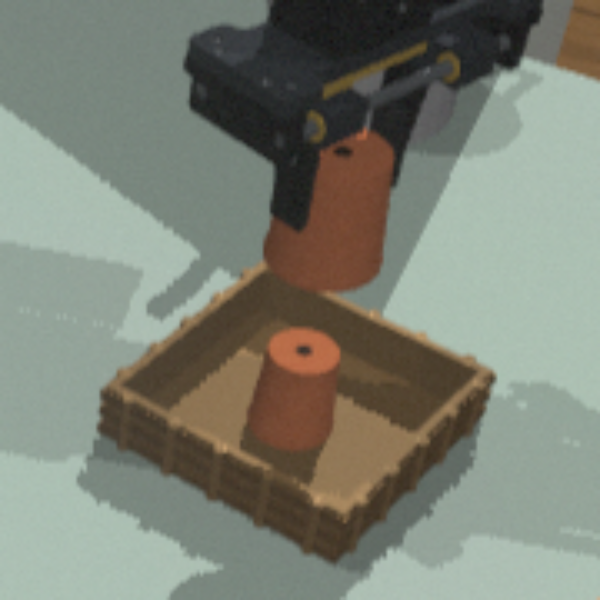

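>>> send_rows(translation=[[0.6, 1.2, 10], [0.6, 1.2, 30], [0.6, 1.2, 45], [0.6, 1.2, 55], [0.6, 1.2, 55]], rot=[[0, 0, 0], [0, 0, 0], [0, 0, 0], [0, 0, 0], [0, 0, 0]], jaw=[0, 0, 0, 0, 0])

```text
time: 23.82
tool_pos: [0.5743, 0.2738, 0.1166]
ee_rot: [0.166, 0.986, -0.001, -0.001]
wrist_force: [0.3, -0.3, -1.5]
finger_gap: 0.0601
```

```bash
python3 -c "
from h import *
im=vision.capture('scene'); cv2.imwrite('pics/scene14.png',im)
cv2.imwrite('pics/c14.png',cv2.resize(im[80:200,360:480],(600,600)))
go(.5743,.2735,.045)
"
```

```text
t 23.875 pos [0.575  0.2741 0.1176] jawdeg 70.9 gap 60.1 F [-0.5  0.4 -0.8] | shift [ 0.4 -0.7 72.6] rot [-0.001 -0.001 -0.   ] j6 -0.92
```

View pics/c14.png

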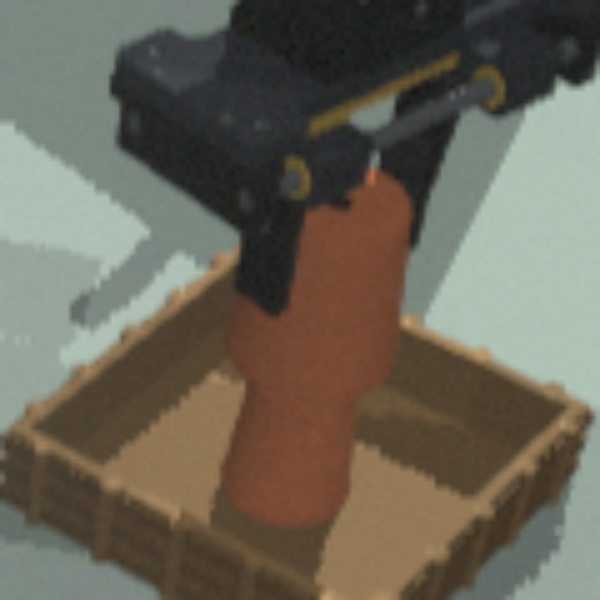

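The large pot hangs concentric over the medium one, so I'll lower it slowly while watching the force.

>>> send_rows(translation=[[0.2, -0.5, 6], [0.2, -0.5, 13], [0.2, -0.5, 20], [0.2, -0.5, 27], [0.2, -0.5, 33]], rot=[[0, 0, 0], [0, 0, 0], [0, 0, 0], [0, 0, 0], [0, 0, 0]], jaw=[0, 0, 0, 0, 0])

```text
time: 24.5
tool_pos: [0.5747, 0.2737, 0.0845]
ee_rot: [0.166, 0.986, -0.0, -0.0]
wrist_force: [-0.2, 1.0, -1.9]
finger_gap: 0.0607
```

>>> send_rows(translation=[[0, 0, 7], [0, 0, 14], [0, 0, 21], [0, 0, 27], [0, 0, 31]], rot=[[0, 0, 0], [0, 0, 0], [0, 0, 0], [0, 0, 0], [0, 0, 0]], jaw=[0, 0, 0, 0, 0])

```text
time: 25.12
tool_pos: [0.5747, 0.2737, 0.0536]
ee_rot: [0.166, 0.986, -0.0, -0.0]
wrist_force: [0.2, -0.1, -2.0]
finger_gap: 0.0605
```

>>> send_rows(translation=[[0, 0, 2], [0, 0, 4], [0, 0, 5.5], [0, 0, 6], [0, 0, 6]], rot=[[0, 0, 0], [0, 0, 0], [0, 0, 0], [0, 0, 0], [0, 0, 0]], jaw=[0, 0, 0, 0, 0])

```text
time: 25.75
tool_pos: [0.5749, 0.2738, 0.0482]
ee_rot: [0.166, 0.986, 0.0, 0.0]
wrist_force: [0.4, -0.2, -1.2]
finger_gap: 0.0604
```

>>> send_rows(translation=[[0, 0, 1], [0, 0, 2], [0, 0, 2.8], [0, 0, 3.3], [0, 0, 3.3]], rot=[[0, 0, 0], [0, 0, 0], [0, 0, 0], [0, 0, 0], [0, 0, 0]], jaw=[0, 0, 0, 0, 0])

```text
time: 26.38
tool_pos: [0.5749, 0.2738, 0.045]
ee_rot: [0.166, 0.986, -0.0, 0.0]
wrist_force: [-0.7, -0.3, -1.2]
finger_gap: 0.0601
```

>>> send_rows(translation=[[0, 0, 0.4], [0, 0, 0.8], [0, 0, 0.8]], rot=[[0, 0, 0], [0, 0, 0], [0, 0, 0]], jaw=[0, 0, 0])

```text
time: 26.75
tool_pos: [0.575, 0.2738, 0.0446]
ee_rot: [0.166, 0.986, 0.0, 0.0]
wrist_force: [-2.5, -1.4, 5.3]
finger_gap: 0.0604
```

>>> send_rows(translation=[[0, 0, 0], [0, 0, 0], [0, 0, 0], [0, 0, 0]], rot=[[0, 0, 0], [0, 0, 0], [0, 0, 0], [0, 0, 0]], jaw=[90, 100, 100, 100])

```text
time: 27.25
tool_pos: [0.5748, 0.2738, 0.0438]
ee_rot: [0.166, 0.986, -0.0, -0.0]
wrist_force: [-0.5, -0.6, -0.6]
finger_gap: 0.0856
```

>>> send_rows(translation=[[0, 0, -5], [0, 0, -25], [0, 0, -60], [0, 0, -95], [0, 0, -115]], rot=[[0, 0, 0], [0, 0, 0], [0, 0, 0], [0, 0, 0], [0, 0, 0]], jaw=[100, 100, 100, 100, 100])

```text
time: 27.88
tool_pos: [0.5763, 0.2743, 0.1631]
ee_rot: [0.166, 0.986, 0.001, 0.002]
wrist_force: [0.6, 0.8, 0.1]
finger_gap: 0.0869
```

```bash
python3 -c "
from h import *
im=vision.capture('scene'); cv2.imwrite('pics/scene15.png',im)
cv2.imwrite('pics/c15.png',cv2.resize(im[80:200,360:480],(600,600)))
go(.6345,-.057,.15)
"
```

```text
t 27.925 pos [0.5772 0.2746 0.1652] jawdeg 70.9 gap 87.2 F [1.  0.6 1.6] | shift [-162.6 -294.6   14.9] rot [ 0.005  0.006 -0.   ] j6 -0.92
```

View pics/c15.png

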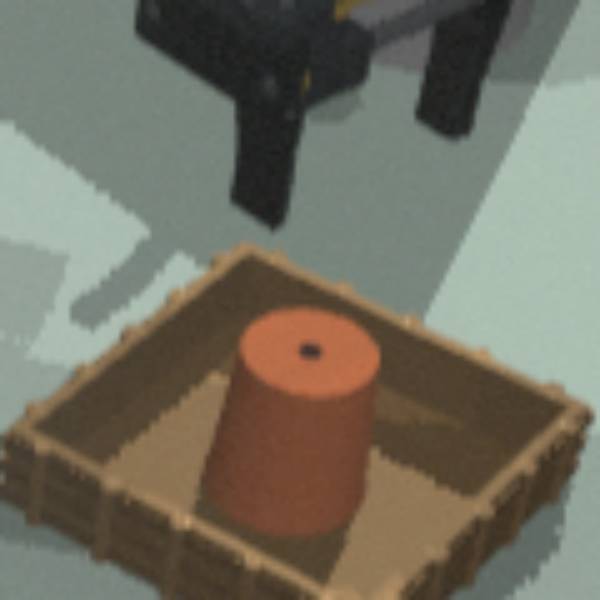

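>>> send_rows(translation=[[-17, -30, 0], [-41, -73, 0], [-67, -120, 0], [-93, -167, 0], [-119, -213, 0]], rot=[[0, 0, 0], [0, 0, 0], [0, 0, 0], [0, 0, 0], [0, 0, 0]], jaw=[100, 100, 100, 100, 100])

```text
time: 28.55
tool_pos: [0.6171, 0.0319, 0.1584]
ee_rot: [0.166, 0.986, -0.0, -0.0]
wrist_force: [0.6, 0.3, 1.1]
finger_gap: 0.0871
```

>>> send_rows(translation=[[-24, -43, 20], [-38, -68, 40], [-45, -80, 60], [-45, -80, 70], [-45, -80, 70]], rot=[[0, 0, 0], [0, 0, 0], [0, 0, 0], [0, 0, 0], [0, 0, 0]], jaw=[100, 100, 100, 100, 100])

```text
time: 29.18
tool_pos: [0.6328, -0.0553, 0.0877]
ee_rot: [0.166, 0.986, 0.0, -0.001]
wrist_force: [-0.4, 0.5, 0.3]
finger_gap: 0.0872
```

```bash
python3 -c "
from h import *
t=vision.capture('top'); cv2.imwrite('pics/top16.png',t)
s=vision.capture('scene'); cv2.imwrite('pics/scene16.png',s)
cv2.imwrite('pics/c16.png',np.hstack([cv2.resize(s[200:350,270:420],(400,400)),cv2.resize(t[140:300,120:280],(400,400))]))
d=dotc(s,(422,150),3); print('large',d,ray('scene',d,.076))
go(.6345,-.0572,.003)
"
```

```text
large [421.52170602 149.74638233] [0.57311289 0.27400061]
t 29.275 pos [ 0.6341 -0.0555  0.0896] jawdeg 71.0 gap 87.2 F [-1.  -0.4  0.9] | shift [-0.9 -1.5 86.6] rot [ 0.     0.001 -0.   ] j6 -1.45
```

View pics/c16.png

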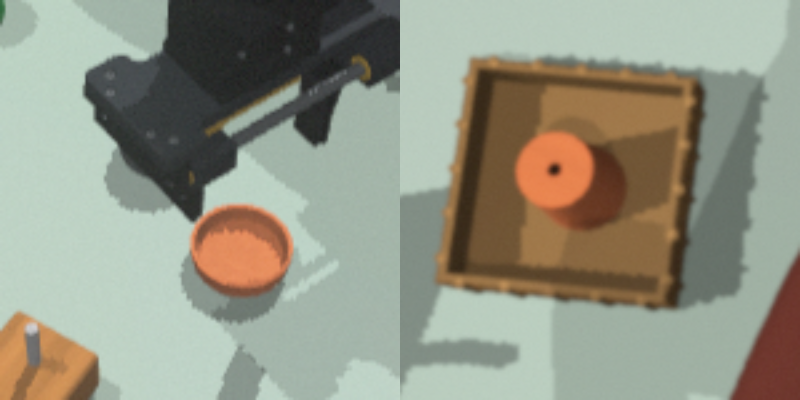

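>>> send_rows(translation=[[-0.7, -1.5, 30], [-0.7, -1.5, 60], [-0.7, -1.5, 76], [-0.7, -1.5, 81], [-0.7, -1.5, 82]], rot=[[0, 0, 0], [0, 0, 0], [0, 0, 0], [0, 0, 0], [0, 0, 0]], jaw=[100, 100, 100, 100, 100])

```text
time: 29.9
tool_pos: [0.6347, -0.0583, 0.0079]
ee_rot: [0.166, 0.986, -0.0, 0.001]
wrist_force: [0.1, 0.5, -0.4]
finger_gap: 0.0869
```

```bash
python3 -c "
from h import *
t=cv2.imread('pics/top16.png'); d=dotc(t,(181.6,207.6),3); print('large top',d,ray('top',d,.076))
s=vision.capture('scene'); cv2.imwrite('pics/scene17.png',s)
cv2.imwrite('pics/c17.png',cv2.resize(s[220:340,290:410],(600,600)))
go(.6345,-.0572,.003)
"
```

```text
large top [181.34050053 207.37433909] [0.57421563 0.2722081 ]
t 29.95 pos [ 0.6348 -0.0585  0.0081] jawdeg 70.9 gap 86.9 F [ 0.3 -0.5 -0.1] | shift [0.7 1.1 5.1] rot [ 0.     0.002 -0.   ] j6 -1.45
```

View pics/c17.png

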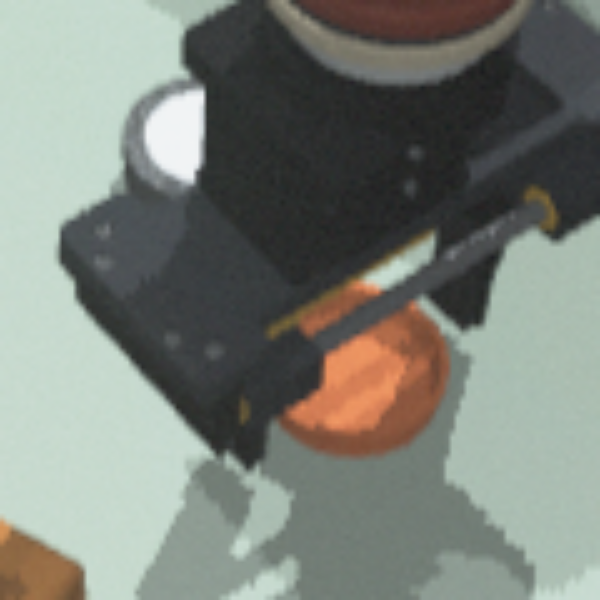

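>>> send_rows(translation=[[0.5, 1, 3], [0.5, 1, 5], [0.5, 1, 5]], rot=[[0, 0, 0], [0, 0, 0], [0, 0, 0]], jaw=[100, 100, 100])

```text
time: 30.32
tool_pos: [0.6337, -0.0573, 0.002]
ee_rot: [0.166, 0.986, -0.0, -0.0]
wrist_force: [0.5, -0.3, 0.2]
finger_gap: 0.0868
```

>>> send_rows(translation=[[0, 0, 0], [0, 0, 0], [0, 0, 0], [0, 0, 0], [0, 0, 0]], rot=[[0, 0, 0], [0, 0, 0], [0, 0, 0], [0, 0, 0], [0, 0, 0]], jaw=[0, 0, 0, 0, 0])

```text
time: 30.95
tool_pos: [0.6339, -0.0573, 0.0021]
ee_rot: [0.166, 0.986, 0.0, 0.0]
wrist_force: [0.8, 0.5, 0.9]
finger_gap: 0.0645
```

>>> send_rows(translation=[[0, 0, -2], [0, 0, -8], [0, 0, -25], [0, 0, -45], [0, 0, -45]], rot=[[0, 0, 0], [0, 0, 0], [0, 0, 0], [0, 0, 0], [0, 0, 0]], jaw=[0, 0, 0, 0, 0])

```text
time: 31.58
tool_pos: [0.6363, -0.0578, 0.0507]
ee_rot: [0.166, 0.986, -0.0, 0.003]
wrist_force: [1.0, -0.1, -0.4]
finger_gap: 0.065
```

```bash
python3 -c "
from h import *
s=vision.capture('scene'); cv2.imwrite('pics/scene18.png',s)
cv2.imwrite('pics/c18.png',cv2.resize(s[190:340,280:430],(600,600)))
go(.574,.2733,.16)
"
```

```text
t 31.625 pos [ 0.6352 -0.0576  0.0492] jawdeg 70.9 gap 64.4 F [-1.1  0.2 -1.5] | shift [ 165.8  292.7 -111.3] rot [ 0.     0.004 -0.   ] j6 -1.45
```

View pics/c18.png

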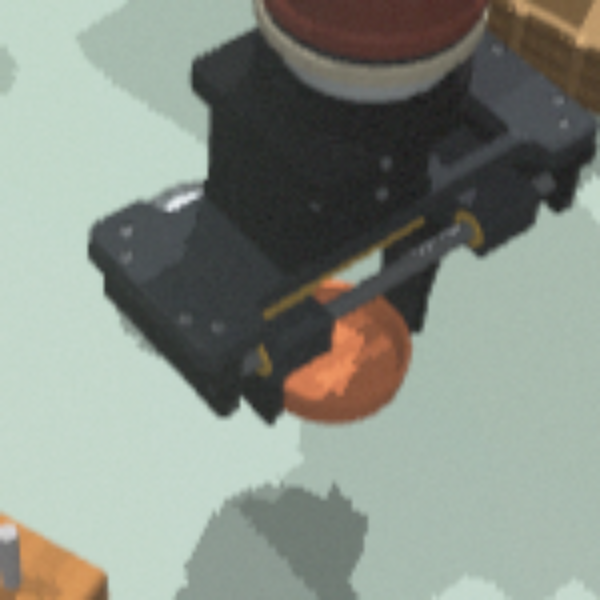

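>>> send_rows(translation=[[5, 9, -30], [22, 39, -70], [47, 83, -105], [73, 130, -110], [99, 176, -110]], rot=[[0, 0, 0], [0, 0, 0], [0, 0, 0], [0, 0, 0], [0, 0, 0]], jaw=[0, 0, 0, 0, 0])

```text
time: 32.25
tool_pos: [0.5978, 0.1429, 0.1579]
ee_rot: [0.166, 0.986, 0.0, 0.001]
wrist_force: [-0.2, 0.2, -1.4]
finger_gap: 0.0652
```

>>> send_rows(translation=[[25, 44, 0], [45, 80, 0], [60, 107, 0], [66, 117, 0], [66, 117, 0]], rot=[[0, 0, 0], [0, 0, 0], [0, 0, 0], [0, 0, 0], [0, 0, 0]], jaw=[0, 0, 0, 0, 0])

```text
time: 32.88
tool_pos: [0.5736, 0.2735, 0.1565]
ee_rot: [0.166, 0.986, -0.0, -0.0]
wrist_force: [0.3, 0.2, -0.4]
finger_gap: 0.065
```

```bash
python3 -c "
from h import *
s=vision.capture('scene'); cv2.imwrite('pics/scene19.png',s)
cv2.imwrite('pics/c19.png',cv2.resize(s[40:200,350:510],(600,600)))
go(.574,.2733,.078)
"
```

```text
t 32.925 pos [0.5739 0.2728 0.1567] jawdeg 70.9 gap 65.4 F [-1.2 -0.2 -0.7] | shift [ 0.1  0.6 78.7] rot [-0.001 -0.    -0.   ] j6 -0.92
```

View pics/c19.png

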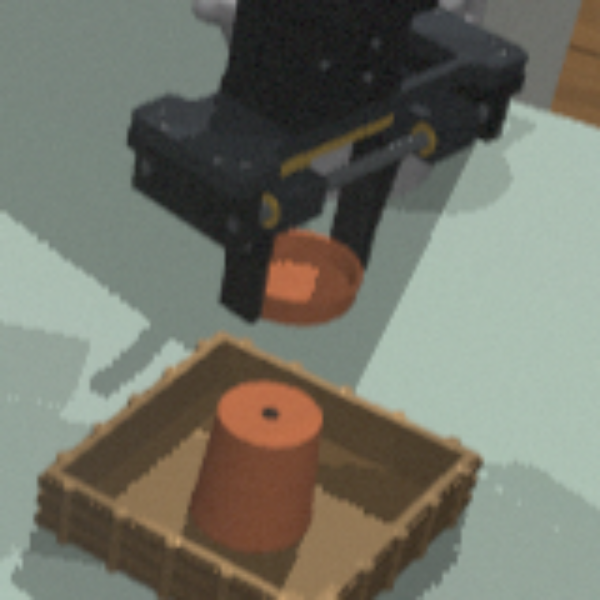

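>>> send_rows(translation=[[0.6, 0.4, 15], [0.6, 0.4, 35], [0.6, 0.4, 55], [0.6, 0.4, 67], [0.6, 0.4, 70]], rot=[[0, 0, 0], [0, 0, 0], [0, 0, 0], [0, 0, 0], [0, 0, 0]], jaw=[0, 0, 0, 0, 0])

```text
time: 33.55
tool_pos: [0.5726, 0.2738, 0.0852]
ee_rot: [0.166, 0.986, -0.001, -0.001]
wrist_force: [0.0, -0.1, -0.7]
finger_gap: 0.0648
```

>>> send_rows(translation=[[0, 0, 0], [0, 0, 0]], rot=[[0, 0, 0], [0, 0, 0]], jaw=[0, 0])

```text
time: 33.8
tool_pos: [0.5741, 0.2745, 0.088]
ee_rot: [0.166, 0.986, 0.0, 0.001]
wrist_force: [-0.7, -1.2, -1.3]
finger_gap: 0.0651
```

```bash
python3 -c "
from h import *
s=vision.capture('scene'); cv2.imwrite('pics/scene20.png',s)
cv2.imwrite('pics/c20.png',cv2.resize(s[70:190,370:490],(600,600)))
go(.5735,.2733,.078)
"
```

```text
t 33.85 pos [0.5741 0.2744 0.0881] jawdeg 70.9 gap 64.7 F [-0.4  0.1 -0.6] | shift [ 0.3 -1.3 10.1] rot [ 0.001  0.001 -0.   ] j6 -0.92
```

View pics/c20.png

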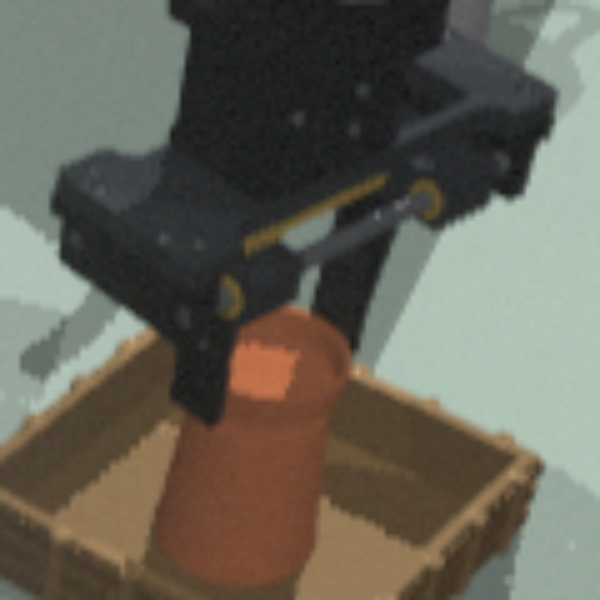

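>>> send_rows(translation=[[0.4, -0.9, 3], [0.4, -0.9, 6], [0.4, -0.9, 8], [0.4, -0.9, 9], [0.4, -0.9, 9]], rot=[[0, 0, 0], [0, 0, 0], [0, 0, 0], [0, 0, 0], [0, 0, 0]], jaw=[0, 0, 0, 0, 0])

```text
time: 34.48
tool_pos: [0.5728, 0.2734, 0.078]
ee_rot: [0.166, 0.986, -0.0, -0.0]
wrist_force: [-0.2, 0.4, -0.9]
finger_gap: 0.0651
```

>>> send_rows(translation=[[0, 0, 0], [0, 0, 0]], rot=[[0, 0, 0], [0, 0, 0]], jaw=[0, 0])

```text
time: 34.72
tool_pos: [0.5729, 0.2734, 0.0781]
ee_rot: [0.166, 0.986, 0.0, 0.0]
wrist_force: [0.5, -0.3, -1.1]
finger_gap: 0.065
```

>>> send_rows(translation=[[-0.6, 0.1, 0], [-0.6, 0.1, 0.4], [-0.6, 0.1, 0.8], [-0.6, 0.1, 0.8]], rot=[[0, 0, 0], [0, 0, 0], [0, 0, 0], [0, 0, 0]], jaw=[0, 0, 0, 0])

```text
time: 35.22
tool_pos: [0.5737, 0.2733, 0.0777]
ee_rot: [0.166, 0.986, 0.0, 0.0]
wrist_force: [-0.7, 0.0, 2.4]
finger_gap: 0.0648
```

Contact on the pot base, about 3 N upward. I'll release gently.

>>> send_rows(translation=[[0, 0, 0], [0, 0, 0], [0, 0, 0], [0, 0, 0], [0, 0, 0]], rot=[[0, 0, 0], [0, 0, 0], [0, 0, 0], [0, 0, 0], [0, 0, 0]], jaw=[85, 100, 100, 100, 100])

```text
time: 35.85
tool_pos: [0.5733, 0.2733, 0.0771]
ee_rot: [0.166, 0.986, -0.0, -0.0]
wrist_force: [-0.4, -0.6, 0.9]
finger_gap: 0.0869
```

>>> send_rows(translation=[[0, 0, -5], [0, 0, -25], [0, 0, -50], [0, 0, -75], [0, 0, -85]], rot=[[0, 0, 0], [0, 0, 0], [0, 0, 0], [0, 0, 0], [0, 0, 0]], jaw=[100, 100, 100, 100, 100])

```text
time: 36.48
tool_pos: [0.5749, 0.2739, 0.1659]
ee_rot: [0.166, 0.986, 0.001, 0.002]
wrist_force: [0.1, 0.6, -0.2]
finger_gap: 0.0871
```

>>> send_rows(translation=[[0, -40, -20], [0, -90, -30], [0, -140, -30], [0, -190, -30], [0, -210, -30]], rot=[[0, 0, 0], [0, 0, 0], [0, 0, 0], [0, 0, 0], [0, 0, 0]], jaw=[100, 100, 100, 100, 100])

```text
time: 37.1
tool_pos: [0.5038, 0.073, 0.1925]
ee_rot: [0.167, 0.986, -0.0, 0.0]
wrist_force: [0.6, 0.8, 0.6]
finger_gap: 0.0872
```

>>> send_rows(translation=[[0, -40, 0], [0, -90, 0], [0, -120, 0], [0, -130, 0]], rot=[[0, 0, 0], [0, 0, 0], [0, 0, 0], [0, 0, 0]], jaw=[100, 100, 100, 100])

```text
time: 37.6
tool_pos: [0.4619, -0.0489, 0.1925]
ee_rot: [0.167, 0.986, 0.0, 0.0]
wrist_force: [0.0, -0.3, -0.5]
finger_gap: 0.0873
```

```bash
python3 -c "
from h import *
t=vision.capture('top'); cv2.imwrite('pics/top21.png',t)
s=vision.capture('scene'); cv2.imwrite('pics/scene21.png',s)
cv2.imwrite('pics/c21.png',np.hstack([cv2.resize(s[90:210,360:480],(400,400)),cv2.resize(t[150:270,125:245],(400,400))]))
for n,im in(('scene',s),('top',t)):
  for c in blobs(terr(im)):
    x,y,w,h=cv2.boundingRect(c)
    print(n,(x,y,w,h),cv2.contourArea(c))
"
```

```text
scene (196, 318, 55, 50) 1310.5
scene (400, 134, 39, 54) 1475.5
scene (65, 133, 33, 28) 415.5
scene (129, 118, 64, 64) 1022.0
scene (236, 0, 55, 35) 754.5
scene (48, 0, 118, 63) 3410.0
scene (39, 0, 23, 43) 88.0
top (349, 261, 45, 17) 177.0
top (160, 188, 51, 45) 1563.5
top (441, 181, 56, 299) 2944.5
top (250, 147, 233, 333) 28899.5
top (237, 143, 105, 337) 3646.0
top (208, 78, 137, 35) 168.0
```

View pics/c21.png

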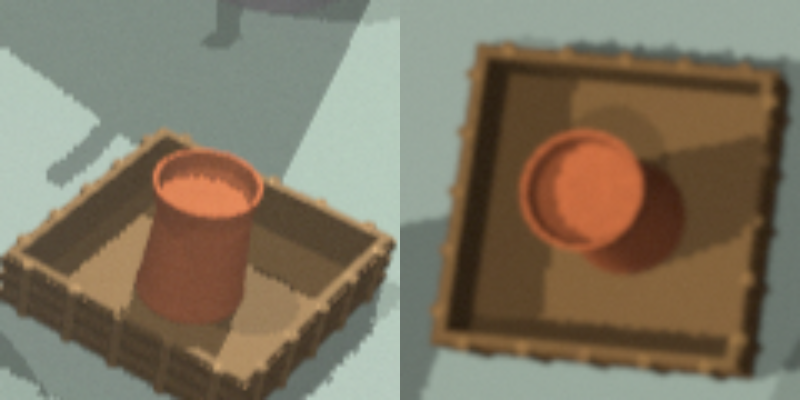

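View pics/scene21.png

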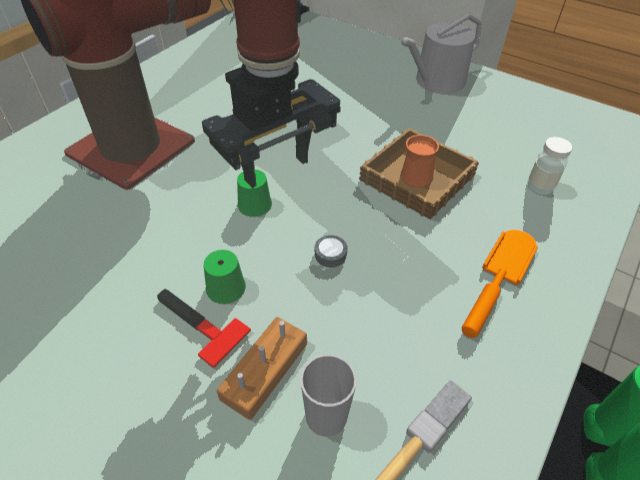

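```bash
python3 -c "
from h import *
t=cv2.imread('pics/top21.png'); s=cv2.imread('pics/scene21.png')
print('by eye scene',ray('scene',(422.55,145.2),.09),'top',ray('top',(179.75,206.85),.09))
h=cv2.cvtColor(t,cv2.COLOR_BGR2HSV)
# rim outer: bright terracotta in top view
m=((terr(t)>0)&(t[...,2]>130)).astype(np.uint8)*255
for c in blobs(m,300):
  x,y,w,hh=cv2.boundingRect(c)
  if 150<x<215 and 180<y<240: print((x,y,w,hh)); C=cv2.minEnclosingCircle(c); print(C, ray('top',C[0],.09)); e=cv2.fitEllipse(cv2.convexHull(c)); print(e,ray('top',e[0],.09))
print('pot ref scene .5731 .2740, top .5742 .2722')
for nm,a,b,z in(('tin',(331,247),(337,228),.022),):
  print(s[247,331],t[228,337])
a=cv2.imread('pics/scene0.png')
d=cv2.absdiff(a,s).max(2); 
for nm,(x0,y0,x1,y1) in dict(tin=(312,232,350,270),scraper=(155,285,252,368),tumbler=(300,355,357,436)).items(): print(nm,(d[y0:y1,x0:x1]>60).sum(),d[y0:y1,x0:x1].size)
print(monitor.state()['wrist_force'])
"
```

```text
by eye scene [0.57444693 0.27088794] top [0.5721261  0.27035483]
(161, 188, 37, 44)
((181.20370483398438, 209.6481475830078), 21.884021759033203) [0.56700123 0.26760948]
((179.58602905273438, 208.20217895507812), (36.584564208984375, 42.09138870239258), 174.57705688476562) [0.56967645 0.27057694]
pot ref scene .5731 .2740, top .5742 .2722
[222 220 215] [19 23 50]
tin 27 1444
scraper 913 8051
tumbler 0 4617
[-0.00916098 -0.15864941 -0.22506508]
```

```bash
python3 -c "
from h import *
t=cv2.imread('pics/top21.png'); s=cv2.imread('pics/scene21.png')
cv2.imwrite('pics/c22.png',np.hstack([cv2.resize(s[125:175,397:447],(400,400),interpolation=cv2.INTER_CUBIC),cv2.resize(t[182:232,155:205],(400,400),interpolation=cv2.INTER_CUBIC)]))
a=cv2.imread('pics/scene0.png')
cv2.imwrite('pics/c23.png',np.hstack([cv2.resize(x[280:375,150:260],(400,345)) for x in(a,s)]))
"
```

```text
(no output)
```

View pics/c22.png

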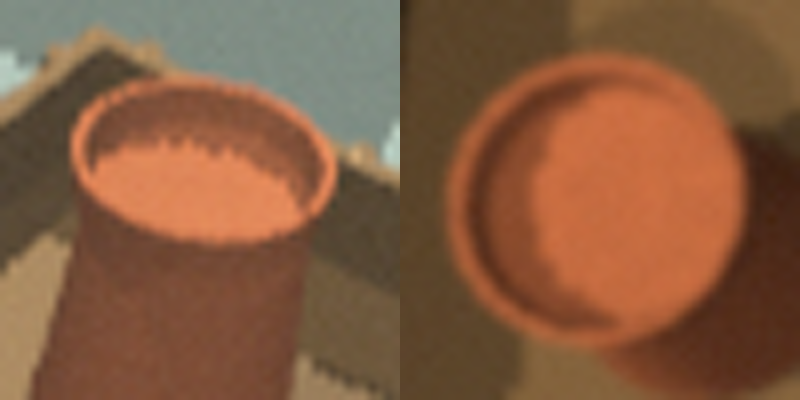

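View pics/c23.png

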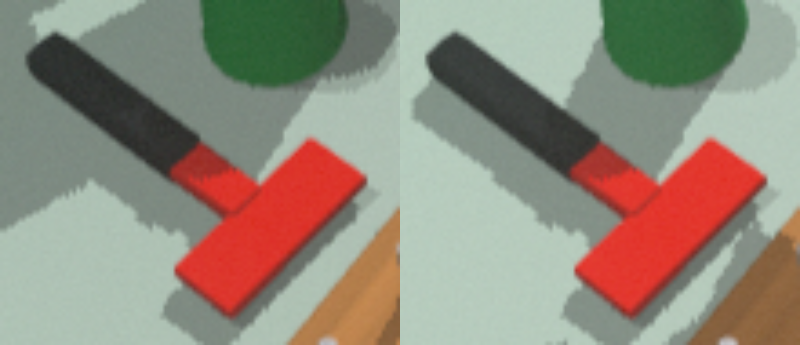

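```bash
python3 -c "
from h import *
print(ray('scene',(422.1,144.6),.09),ray('top',(179.2,206.56),.09))
K,T=cal('scene');P=K@np.linalg.inv(T)[:3]
Kt,Tt=cal('top');Q=Kt@np.linalg.inv(Tt)[:3]
for c in ((.5731,.2740),):
  q=P@np.array([*c,.09,1]); print('expected scene',q[:2]/q[2])
q=Q@np.array([.5742,.2722,.09,1]); print('expected top',q[:2]/q[2])
# rim circle edge points, colour-threshold fit
t=cv2.imread('pics/top21.png').astype(float); s=cv2.imread('pics/scene21.png').astype(float)
for n,im,c0,rad in(('top',t,(179.5,206.8),18.7),('scene',s,(422.2,144.8),None)):
  pts=[]
  M=Q if n=='top' else P
  c=ray(n,c0,.09)
  for a in np.radians(np.arange(0,360,6)):
    prof=[]; rr=np.arange(.026,.041,.0003)
    for r_ in rr:
      q=M@np.array([c[0]+r_*np.cos(a),c[1]+r_*np.sin(a),.09,1]); u,v=q[:2]/q[2]
      prof.append(cv2.getRectSubPix((im[...,2]-im[...,0]).astype(np.float32),(1,1),(float(u),float(v)))[0,0])
    g=np.gradient(np.convolve(np.pad(prof,4,'edge'),np.ones(9)/9,'valid')); i=g.argmin(); pts.append((c[0]+rr[i]*np.cos(a),c[1]+rr[i]*np.sin(a),g[i]))
  p=np.array(pts); good=np.ones(len(p),bool)
  for _ in range(5):
    A=np.c_[2*p[good,:2],np.ones(good.sum())]; x=np.linalg.lstsq(A,(p[good,:2]**2).sum(1),rcond=None)[0]; R0=np.sqrt(x[2]+x[0]**2+x[1]**2)
    res=np.hypot(p[:,0]-x[0],p[:,1]-x[1])-R0; good=abs(res)<.0012
  print(n,x[:2].round(4),'R',R0.round(4),good.sum())
"
```

```text
[0.57284479 0.27210556] [0.57267075 0.27135412]
expected scene [422.64435009 144.16171644]
expected top [178.75200832 205.72645145]
top [0.5729 0.272 ] R 0.0334 60
scene [0.5719 0.2733] R 0.0333 55
```

```bash
python3 -c "
from bench import r,monitor
print(monitor.state()['time']); print(r.sign_off())"
```

```text
37.7
the job is handed in; nothing more can be done
None
```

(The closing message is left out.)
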